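# Load the UV steriliser and wind its timer

### The arm

A 7-joint arm with a two-finger parallel gripper is mounted at the origin on the work surface. World frame = base frame: x ahead of the robot, y to its left, z up, the work surface at z = 0. Lengths are in m, angles in rad, forces in N, time in s.
With the tool pointing down it reaches from about 0.4 to 0.85 m from the base axis. Payload 4.5 kg.
Tool frame: the origin (TCP) lies at the very end of the fingers, on their centre line; the grasp point (between the pads) lies 19 mm behind it; z points along the fingers, x is the direction in which the jaws open and shut, and the axes are right-handed (so a half turn about z gives the same grasp; the last joint's range is limited). The gripper opens to 88 mm and grips with 3 to 60 N. Pads are 18 mm wide; open, the fingers measure 123 mm over their backs; the gripper's body (75 mm by 187 mm) begins 45 mm behind the grasp point.
Start: joints at [1.144, 0.689, -0.195, 1.565, 0.157, 0.902, -0.215], TCP at [0.278, -0.56, 0.239] pointing down, gripper open.
Joint ranges: [-3.01, 3.01], [-0.46, 2.08], [-1.47, 1.51], [0.13, 2.56], [-1, 4.14], [0.04, 2.09], [-2.66, 2.66]. Speed limits (rad/s): [2.57, 2.57, 3.14, 3.14, 3.14, 3.14, 3.14].

### API

Orientations are given as a unit quaternion [x, y, z, w].
In Python, from plant import * gives the robot as it stands.
- The arm moves only by the tool apply_moves, never from a script. Its argument "series" is a list of rows, each an object of numbers: "x", "y", "z": the shift along the tool's x, y, z in units of 80 cm (1.0 is 80 cm); "wx", "wy", "wz": the turn, a rotation vector about the tool's x, y, z in units of pi rad (1.0 is pi rad); "fingers": the opening, from -1 (shut) to 1 (fully open), so that 0 is half open. In form: [{"x": .., "y": .., "z": .., "wx": .., "wy": .., "wz": .., "fingers": ..}, ...]. A call has 1 to 8 rows; each row shifts and turns the pose as measured when the row begins, along the tool's axes as they then stand; what a row does not reach is not made up. A row lasts 1/8 s, in which the tool goes at most 62.5 mm and 10.7 degrees, less where a joint would pass 70% of its speed; a pose out of reach is approached as far as the arm can. A call with a number of a shift or a turn outside -1 to 1 is refused whole. A call with a gripper value outside its range is refused whole. The fingers move at their own pace and stop on an object; "force" is the grip in N (left out, the last holds). Time passes only in rows, so rows that do not move let the fingers close. It gives the time, the measured TCP pose, the force and the opening at its end, in the units of the state.
- get_state(): the state, without advancing time (a new reading comes with each control period).
- snapshot(name): name is "side" or "top" or "wrist"; returns (picture, depth): 420x560x3 uint8, red, green, blue; 420x560 float32, m along the optical axis (not along the pixel's ray), 0 where there is no reading.
- camera_model(name): a dict with "camera_matrix" (3x3 intrinsics, pixels), "world_from_camera" (4x4, takes a point from camera to world coordinates). Camera axes: x right, y up, looking along -z (the intrinsics and any distortion apply to the point x, -y, -z); pixel columns grow to the right and rows downward; lengths in m; the calibration is good to about 2 mm. A picture is of the moment at which its call begins: read the wrist's pose just before it. camera_model takes no time and is no camera call; for the wrist camera it gives the pose at the moment of the call.
- finish_job(): hands the job in, once; it reports no verdict.
The state is a dict: "clock": time; "q": joint angles; "qd": joint speeds; "joint_torque": joint torques, N m; "tool_pos": TCP position; "eef_rot": TCP orientation; "contact_force": force on the tool from outside, world axes, zero at the start; "moment": the same for the moment, N m; "opening": opening from 0.0 (shut) to 1.0 (fully open).
Only numpy, scipy, OpenCV 4.12 (cv2) and the standard library are available. Lean on these libraries where they do the work, as an engineer would, in place of code of your own. Each camera call takes 0.05 s, during which the arm holds its last target. There are 200 camera calls.

### The job

Lift every ink-cap holder that hangs on the stand up and off its hook and set it down on the floor of the white UV steriliser's tray, and put the orange dose puck in the tray with them (standing or lying, but each down in the tray and not on top of another). Only when everything is in, wind the steriliser's brass timer key clockwise until it is fully wound and leave it wound. Do not knock over the ink bottles.

Things in the scene. Friction and masses are not known exactly. Their poses are not given: they have to be found in the camera images.
- stand: fixed dark steel stand; origin on the table under the middle hook's seat. Hooks (6 mm rod) at y = 0, +-74, +-148 mm, rod axis 165 mm high, pointing to -x; a hoop rests at x = 0; the end turns up at x = -18 to 13 mm above the axis: raise a hoop 16 mm (10 to 25), then move it 40 mm or more to -x. Rail at x = +60, 175 mm high; base x +25 to +125, y +-200, 12 mm high
- holder_red: red ink-cap holder, 0.11 kg: metal block 40 (x) x 38 (y) x 26 mm under a stiff red hoop 40 mm wide (y), 10 mm thick (x), flat-sided. Origin at mid height: underside z = -33 mm, block top -7, hoop opening (26 mm wide) -7 to +25, top bar +25 to +33. Starts hanging upright by the hoop on a hook, x along the hook; may be absent
- holder_blue: blue ink-cap holder, 0.11 kg: metal block 40 (x) x 38 (y) x 26 mm under a stiff blue hoop 40 mm wide (y), 10 mm thick (x), flat-sided. Origin at mid height: underside z = -33 mm, block top -7, hoop opening (26 mm wide) -7 to +25, top bar +25 to +33. Starts hanging upright by the hoop on a hook, x along the hook; may be absent
- holder_green: green ink-cap holder, 0.11 kg: metal block 40 (x) x 38 (y) x 26 mm under a stiff green hoop 40 mm wide (y), 10 mm thick (x), flat-sided. Origin at mid height: underside z = -33 mm, block top -7, hoop opening (26 mm wide) -7 to +25, top bar +25 to +33. Starts hanging upright by the hoop on a hook, x along the hook; may be absent
- holder_yellow: yellow ink-cap holder, 0.11 kg: metal block 40 (x) x 38 (y) x 26 mm under a stiff yellow hoop 40 mm wide (y), 10 mm thick (x), flat-sided. Origin at mid height: underside z = -33 mm, block top -7, hoop opening (26 mm wide) -7 to +25, top bar +25 to +33. Starts hanging upright by the hoop on a hook, x along the hook; may be absent
- holder_black: black ink-cap holder, 0.11 kg: metal block 40 (x) x 38 (y) x 26 mm under a stiff black hoop 40 mm wide (y), 10 mm thick (x), flat-sided. Origin at mid height: underside z = -33 mm, block top -7, hoop opening (26 mm wide) -7 to +25, top bar +25 to +33. Starts hanging upright by the hoop on a hook, x along the hook; may be absent
- puck: orange plastic UV dose puck (cylinder), 34 mm diameter, 24 mm tall, 30 g, origin at the centre of its underside; stands on the table in front (robot side) of the stand
- steriliser: fixed white UV tray steriliser, 280 (x) x 260 (y) x 45 (z) mm, origin at the centre of its underside; the control block with the timer key is on its -x side, the open tray on its +x side
- tray (a point): centre of the tray's floor, 18 mm above the table, axes as the steriliser's; the open tray is 174 mm (x) by 244 mm (y) inside, walls rise 27 mm above this point
- key_grip (a point): middle of the brass timer key's flat wing, on its vertical turning axis, 76 mm above the table; the wing is 38 mm long, 8 mm thick and 30 mm tall (61 to 91 mm above the table), clear all round above the control block's top (45 mm)
- timer_key (a joint): winding angle in rad: 0 run down, grows clockwise seen from above, stop at 4.5 (fully wound). At 0 the wing's length lies along the steriliser's x axis (one end red); it turns with the angle. A mild spring (up to 0.05 N m) and friction (0.085 N m) resist; the key stays where it is let go, so wind it by repeated part turns
- ink0: ink bottle (clear), 34 mm diameter, 110 mm tall, origin at the centre of its underside, z up; a bystander at one side of the table
- ink1: ink bottle (red), 34 mm diameter, 110 mm tall, origin at the centre of its underside, z up; a bystander at one side of the table
Things that resemble listed ones, but are neither listed nor needed, are in the scene too. What is shaped like the holder_green but purple is not meant. Leave any pink look-alike of the holder_black alone.

How it is judged:
On the way, in this order (a step that is already met when the one before it is completed fails the run):
1. every holder present and the puck are down in the tray (x of holder_red in the frame of tray between -0.083 and 0.083 m and y of holder_red in the frame of tray between -0.119 and 0.119 m and z of holder_red in the frame of tray between -0.01 and 0.042 m and x of holder_blue in the frame of tray between -0.083 and 0.083 m and y of holder_blue in the frame of tray between -0.119 and 0.119 m and z of holder_blue in the frame of tray between -0.01 and 0.042 m and x of holder_green in the frame of tray between -0.083 and 0.083 m and y of holder_green in the frame of tray between -0.119 and 0.119 m and z of holder_green in the frame of tray between -0.01 and 0.042 m and x of holder_yellow in the frame of tray between -0.083 and 0.083 m and y of holder_yellow in the frame of tray between -0.119 and 0.119 m and z of holder_yellow in the frame of tray between -0.01 and 0.042 m and x of holder_black in the frame of tray between -0.083 and 0.083 m and y of holder_black in the frame of tray between -0.119 and 0.119 m and z of holder_black in the frame of tray between -0.01 and 0.042 m and x of puck in the frame of tray between -0.083 and 0.083 m and y of puck in the frame of tray between -0.119 and 0.119 m and z of puck in the frame of tray between -0.01 and 0.026 m), for 0.2 s.
2. then the timer key is wound fully (past 4.1 of 4.5 rad) (value of joint timer_key above 4.1 rad), for 0.2 s.
At the end, for the whole second after the job is handed in: Every holder present has its origin inside the tray (within 83 mm in x and 119 mm in y of the tray's centre) and less than 42 mm above its floor, the puck likewise with its origin less than 26 mm above the floor, all at rest (under 20 mm/s), and the timer key stands past 4.1 rad (all of step 1 and linear speed of each of holder_red, holder_blue, holder_green, holder_yellow, holder_black, puck below 0.02 m/s and value of joint timer_key above 4.1 rad); the robot touches nothing.
It fails at once if an ink bottle is knocked over (tilted more than 0.6 rad) (angle between any of ink0, ink1's own z axis and vertical above 0.6 rad).
Of holder_red, holder_blue, holder_green, holder_yellow, holder_black only 3 to 5 are there at a start; the rules pass over those that are not, and their reading is None.
At some moment in a run one of puck may be knocked a few centimetres aside while the robot is not near it.
Once in a run the grip may slacken for a moment while it holds something.
It also fails if it takes over 210 s, if anything falls off the work surface, if the arm or the gripper's body presses on something with over 40 N, if the wrist force passes 120 N, or if a joint passes its speed limit or range.

## Working session

There is one attempt and no reset: what is moved stays moved. The work goes in short steps, Python scripts to look and compute and a tool call to move; the robot and the scene stay as the last step left them, time stands still between calls to the robot, and variables do not carry over. Pictures are saved under pics/ and viewed, about 12 in all and at most 16, crops included, and the job is handed in when it is done.

Besides the shell and the picture viewer there is one more tool, called after "Request:" in YAML: its name, and indented under it one key for each argument. apply_moves: Moves the arm, as the interface text tells. Its arguments: {"type":"object","properties":{"series":{"type":"array","items":{"type":"object","properties":{"x":{"type":"number"},"y":{"type":"number"},"z":{"type":"number"},"wx":{"type":"number"},"wy":{"type":"number"},"wz":{"type":"number"},"fingers":{"type":"number"}}}},"force":{"type":"number"}},"required":["series"]}

```bash
mkdir -p pics; ls; python3 - <<'E'
from plant import *
import cv2
s=get_state();print(s)
for n in("side","top"):
    p,d=snapshot(n);cv2.imwrite(f"pics/{n}0.png",p[:,:,::-1]);print(camera_model(n))
E
```

```text
pics
{'clock': 0.0, 'q': array([ 1.14378292,  0.68999601, -0.19454398,  1.56633172,  0.15729556,
        0.90251313, -0.21507432]), 'qd': array([-0.00055677, -0.00028624, -0.00012726, -0.00059602, -0.00214202,
        0.00123856,  0.00072673]), 'joint_torque': array([-1.76016297e-04, -5.27556288e+01, -1.26679603e+00, -1.53426397e+01,
       -5.25556714e-02,  6.69298723e-03,  1.81742143e-04]), 'tool_pos': array([ 0.27761133, -0.55925324,  0.23790658]), 'eef_rot': array([ 8.49938552e-01, -5.26881008e-01, -8.16497614e-04, -4.39917348e-04]), 'contact_force': array([1.04551719, 0.00849534, 0.88288776]), 'moment': array([ 0.05678426, -0.00865952, -0.02446798]), 'opening': 1.0012521451395533}
{'camera_matrix': array([[426.058445  ,   0.        , 287.87155457],
       [  0.        , 426.058445  , 206.99872509],
       [  0.        ,   0.        ,   1.        ]]), 'world_from_camera': array([[-0.68053571,  0.57275001, -0.45697765,  0.14408374],
       [-0.73270633, -0.52893798,  0.42821261,  0.40133646],
       [ 0.00354594,  0.62624439,  0.77961875,  0.82242591],
       [ 0.        ,  0.        ,  0.        ,  1.        ]])}
{'camera_matrix': array([[440.71739924,   0.        , 274.84647268],
       [  0.        , 440.71739924, 211.98647352],
       [  0.        ,   0.        ,   1.        ]]), 'world_from_camera': array([[ 0.02785946,  0.99627895, -0.08156046,  0.49183808],
       [-0.99907087,  0.02506757, -0.03505724, -0.01862214],
       [-0.03288227,  0.08246136,  0.99605165,  1.07590516],
       [ 0.        ,  0.        ,  0.        ,  1.        ]])}
```

View pics/side0.png

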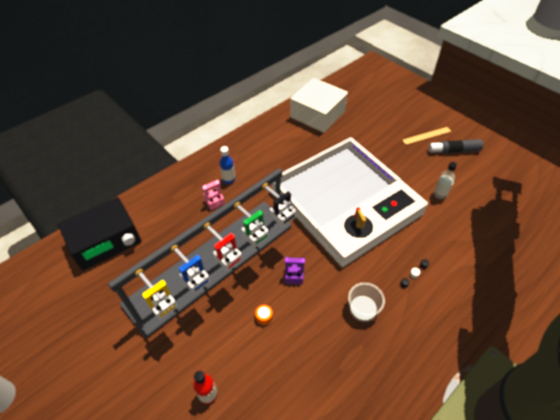

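View pics/top0.png

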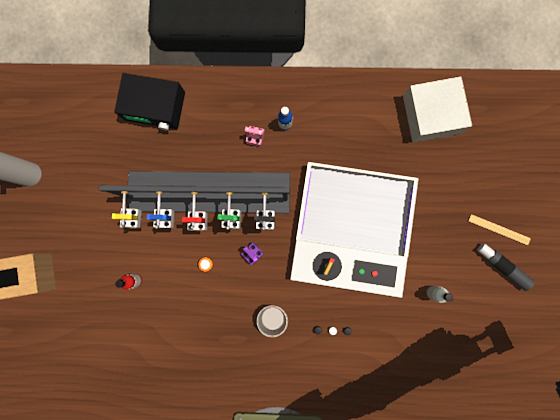

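Pictures 1–2. The top view shows the hanging holders: yellow (125,216), blue (160,216), red (195,218), green (229,217), black (265,218), so all five are present. Look-alikes are the purple one on the table at (252,253), the pink one at (254,134), the white cup at (272,320) and the blue bottle at (285,118). The puck is the orange disc at (205,264). The key is at (327,266), and the ink bottles are at (130,282) and (437,294). I choose the five hanging holders and the orange disc.

```bash
cat > h.py <<'E'
from plant import *
import numpy as np, cv2
from scipy.spatial.transform import Rotation as R
def cloud(n):
    p,d=snapshot(n); m=camera_model(n); K=m["camera_matrix"]; T=m["world_from_camera"]
    v,u=np.mgrid[:420,:560]; 
    c=np.stack([(u-K[0,2])/K[0,0]*d,-(v-K[1,2])/K[1,1]*d,-d],-1)
    w=c@T[:3,:3].T+T[:3,3]; w[d==0]=np.nan
    return p,w
def hsv(p): return cv2.cvtColor(p,cv2.COLOR_RGB2HSV)
E
python3 - <<'E'
from h import *
P={n:cloud(n) for n in("top","side")}
for n,(p,w) in P.items():
    H=hsv(p).astype(int);h,s,v=H[...,0],H[...,1],H[...,2];z=w[...,2]
    print(n)
    hooks=(z>.155)&(z<.2)&(w[...,0]>.3)&(w[...,0]<.7)&(w[...,1]>-.05)&(w[...,1]<.5)
    for c,lo,hi in(("yellow",24,33),("blue",105,125),("red",0,6),("green",50,75)):
        m=hooks&(h>=lo)&(h<=hi)&(s>130)&(v>60)
        q=w[m]; 
        if len(q): print(c,len(q),np.median(q,0).round(4),(np.percentile(q,3,0)+np.percentile(q,97,0)).round(4)/2, np.ptp(q,0).round(3))
    m=(h>=5)&(h<=16)&(s>190)&(v>180)&(z>.012)&(z<.04)&(w[...,0]<.6); q=w[m]; print("orange",len(q),np.median(q,0).round(4),q.min(0).round(3),q.max(0).round(3))
    m=hooks; q=w[m&(z>.17)&(z<.181)&(v<60)]; 
    print("dark top",len(q)); 
    # rail points
    if len(q)>20:
        r=q[(q[:,0]>np.percentile(q[:,0],50))]; print(np.polyfit(r[:,1],r[:,0],1), np.median(r,0))
    # steriliser rim z ~.045
    m=(abs(z-.045)<.006)&(s<60)&(v>120)&(w[...,1]<.05)&(w[...,1]>-.35)&(w[...,0]>.25)&(w[...,0]<.8)
    q=w[m][:,:2].astype(np.float32); mm=cv2.minAreaRect(q); print("ster",len(q),mm)
    m=(z>.07)&(z<.1)&(w[...,1]<.0)&(w[...,1]>-.25)&(w[...,0]>.25)&(w[...,0]<.55);q=w[m];print("key",len(q),q.mean(0),cv2.minAreaRect(q[:,:2].astype(np.float32)))
    for a in((130,282),(437,294),(272,320),(252,253)):
        if n=="top": print(a,w[a[1],a[0]].round(3))
E
```

```text
top
yellow 88 [0.5493 0.3324 0.1747] [0.55005 0.3324  0.17285] [0.058 0.242 0.019]
blue 95 [0.5505 0.2564 0.1744] [0.5507  0.25815 0.1682 ] [0.01  0.04  0.023]
red 97 [0.5466 0.1852 0.1745] [0.54665 0.18465 0.1711 ] [0.009 0.04  0.018]
green 91 [0.553  0.1113 0.1749] [0.55385 0.11085 0.1698 ] [0.01  0.04  0.024]
orange 62 [0.4516 0.1819 0.0228] [0.435 0.166 0.013] [0.466 0.199 0.027]
dark top 74
[0.14590322 0.56675614] [0.55855799 0.04117363 0.17386294]
ster 4010 ((0.5255935192108154, -0.13474911451339722), (0.3207927942276001, 0.5055648684501648), 82.9449691772461)
key 78 [ 0.45631145 -0.10498915  0.08838661] ((0.45557233691215515, -0.1048988476395607), (0.008470284752547741, 0.03762128949165344), 65.45857238769531)
(130, 282) [0.406 0.343 0.072]
(437, 294) [ 0.4   -0.35   0.071]
(272, 320) [0.32  0.019 0.001]
(252, 253) [0.479 0.067 0.063]
side
yellow 156 [0.5471 0.3328 0.1753] [0.54795 0.3325  0.17445] [0.011 0.04  0.01 ]
blue 183 [0.5461 0.2589 0.1746] [0.54855 0.2594  0.16725] [0.012 0.04  0.023]
red 178 [0.5428 0.1855 0.1748] [0.5452 0.1859 0.1677] [0.012 0.04  0.023]
green 134 [0.5492 0.1116 0.1749] [0.551   0.11245 0.16675] [0.011 0.04  0.024]
orange 47 [0.4448 0.1912 0.022 ] [0.431 0.167 0.014] [0.465 0.199 0.026]
dark top 124
[0.09465159 0.57369765] [0.60178047 0.15973835 0.17120718]
ster 3398 ((0.5389492511749268, -0.13471394777297974), (0.33735987544059753, 0.5240023136138916), 85.65492248535156)
key 125 [ 0.45311637 -0.10317971  0.0852017 ] ((0.45358264446258545, -0.10544738173484802), (0.010459101758897305, 0.040942322462797165), 63.44165802001953)
```

```bash
python3 - <<'E'
import cv2
a=cv2.imread("pics/top0.png")[160:300,95:425];cv2.imwrite("pics/crop.png",cv2.resize(a,None,fx=2.4,fy=2.4,interpolation=cv2.INTER_CUBIC))
E
```

```text
(no output)
```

View pics/crop.png

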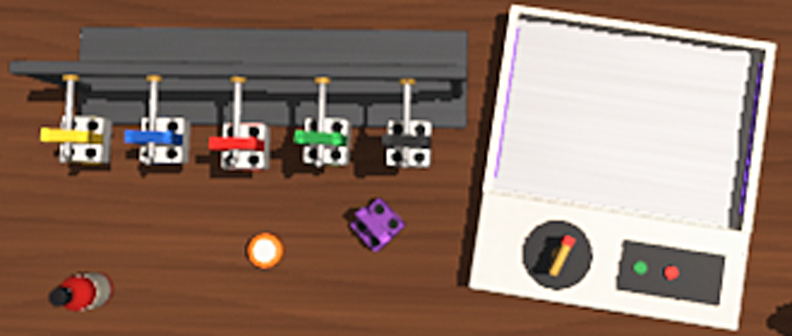

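```bash
python3 - <<'E'
from h import *
for n,seed in(("top",(350,200)),("side",(340,200))):
    p,w=cloud(n);h=hsv(p).astype(int);z=w[...,2]
    m=((abs(z-.045)<.008)).astype(np.uint8); m=cv2.morphologyEx(m,cv2.MORPH_OPEN,np.ones((2,2)))
    k,l,st,c=cv2.connectedComponentsWithStats(m)
    for i in np.argsort(-st[1:,4])[:3]+1:
        q=w[l==i][:,:2].astype(np.float32); (cx,cy),sz,a=cv2.minAreaRect(q); print(n,st[i],(cx,cy),sz,a)
    m=(abs(z-.018)<.006)&(w[...,1]<0.03)&(w[...,1]>-.3)&(w[...,0]>.45)&(w[...,0]<.75)&(h[...,1]<60)
    print("floor",m.sum(),cv2.minAreaRect(w[m][:,:2].astype(np.float32)))
    q=w[(z>.155)&(z<.18)&(w[...,1]<.062)&(w[...,1]>.01)&(w[...,0]>.535)&(w[...,0]<.57)];print("black",len(q),np.median(q,0),q.min(0),q.max(0))
    q=w[(z>.168)&(z<.18)&(w[...,0]>.58)&(w[...,0]<.65)&(w[...,1]>-.0)&(w[...,1]<.37)];print("rail",np.polyfit(q[:,1],q[:,0],1))
    m=(z>.05)&(z<.2)&(w[...,1]<-.2)&(w[...,0]<.5);print("bottle0",np.median(w[m],0),"b1",np.median(w[(z>.05)&(z<.2)&(w[...,1]>.28)&(w[...,0]<.48)],0))
E
```

```text
top [ 291  163  128  135 5541] (0.545195996761322, -0.17559291422367096) (0.2661789655685425, 0.2900569438934326) 81.64398193359375
top [ 40 254   8  38 134] (0.4145744740962982, 0.5631186366081238) (0.030022533610463142, 0.09311667084693909) 82.55225372314453
top [156 120  20  10  88] (0.7818443179130554, 0.2906178832054138) (0.01975039765238762, 0.05054778978228569) 8.117961883544922
floor 7674 ((0.5939623713493347, -0.1294732391834259), (0.33276882767677307, 0.17929759621620178), 82.68614959716797)
black 138 [0.55275879 0.03724395 0.17408666] [0.53628379 0.01646005 0.16263304] [0.56956904 0.05628847 0.17903088]
rail [-0.01094869  0.61183772]
bottle0 [ 0.40073519 -0.35488173  0.07495359] b1 [0.41158667 0.58788961 0.07911623]
side [ 283  139  145  121 4457] (0.536738395690918, -0.18448162078857422) (0.29764464497566223, 0.27712032198905945) 82.8192138671875
side [435  68 125  68 656] (0.4901466965675354, -0.7494898438453674) (0.013903521001338959, 0.40947282314300537) 89.93663024902344
side [ 75 230  63  33 347] (0.7879015803337097, 0.33058246970176697) (0.046413250267505646, 0.1448317915201187) 5.437776565551758
floor 4890 ((0.5865713357925415, -0.14067372679710388), (0.22861994802951813, 0.3376754820346832), 9.493852615356445)
black 183 [0.54884257 0.03843459 0.17353309] [0.53635176 0.01611046 0.15516195] [0.56999422 0.05749713 0.17915771]
rail [-0.0101124   0.60852637]
bottle0 [ 0.42316621 -0.74977357  0.14152198] b1 [0.39751222 0.35712571 0.07532884]
```

Picture 3, the crop, confirms five holders hanging on the hooks, with the purple decoy on the table below them. The orange-rimmed puck is at (263,250) in the crop. I'll start by turning the tool so its jaws lie along world y and moving clear of the start position.

Request:
apply_moves:
  series:
    - {"wz":0.05,"fingers":0.3}
    - {"wz":0.05}
    - {"wz":0.047}
    - {"x":-0.07,"y":-0.03}
    - {"x":-0.07,"y":-0.03}
    - {"x":-0.07,"y":-0.03}
    - {"x":-0.07,"y":-0.03}
    - {"x":-0.07,"y":-0.03}
  force: 25

```text
schema error: expected keys x, y, z, wx, wy, wz, fingers
```

Request:
apply_moves:
  series:
    - {"x":0,"y":0,"z":0,"wx":0,"wy":0,"wz":0.05,"fingers":0.3}
    - {"x":0,"y":0,"z":0,"wx":0,"wy":0,"wz":0.05,"fingers":0.3}
    - {"x":0,"y":0,"z":0,"wx":0,"wy":0,"wz":0.047,"fingers":0.3}
    - {"x":-0.07,"y":-0.03,"z":0,"wx":0,"wy":0,"wz":0,"fingers":0.3}
    - {"x":-0.07,"y":-0.03,"z":0,"wx":0,"wy":0,"wz":0,"fingers":0.3}
    - {"x":-0.07,"y":-0.03,"z":0,"wx":0,"wy":0,"wz":0,"fingers":0.3}
    - {"x":-0.07,"y":-0.03,"z":0,"wx":0,"wy":0,"wz":0,"fingers":0.3}
    - {"x":-0.07,"y":-0.03,"z":0,"wx":0,"wy":0,"wz":0,"fingers":0.3}
  force: 25

```text
clock: 1.3
tool_pos: [0.4045, -0.2803, 0.2375]
eef_rot: [-0.697, 0.717, -0.002, -0.001]
contact_force: [0.5, 0.4, 0.8]
opening: 0.65
```

Request:
apply_moves:
  series:
    - {"x":-0.0724,"y":-0.007,"z":0,"wx":0,"wy":0,"wz":-0.009,"fingers":0.23}
    - {"x":-0.0724,"y":-0.007,"z":0,"wx":0,"wy":0,"wz":0,"fingers":0.23}
    - {"x":-0.0724,"y":-0.007,"z":0,"wx":0,"wy":0,"wz":0,"fingers":0.23}
    - {"x":-0.0724,"y":-0.007,"z":0,"wx":0,"wy":0,"wz":0,"fingers":0.23}
    - {"x":-0.0724,"y":-0.007,"z":0,"wx":0,"wy":0,"wz":0,"fingers":0.23}
    - {"x":-0.0724,"y":-0.007,"z":0,"wx":0,"wy":0,"wz":0,"fingers":0.23}
    - {"x":-0.0724,"y":-0.007,"z":0,"wx":0,"wy":0,"wz":0,"fingers":0.23}
    - {"x":-0.0724,"y":-0.007,"z":0,"wx":0,"wy":0,"wz":0,"fingers":0.23}

```text
clock: 2.3
tool_pos: [0.4538, 0.1993, 0.2377]
eef_rot: [0.708, -0.706, 0.005, -0.003]
contact_force: [1.4, -0.0, 0.2]
opening: 0.618
```

```bash
python3 - <<'E'
from h import *
p,w=cloud("wrist");cv2.imwrite("pics/w1.png",p[:,:,::-1]);s=get_state();print(s["tool_pos"],s["eef_rot"])
H=hsv(p).astype(int);h,sa,v=H[...,0],H[...,1],H[...,2];z=w[...,2]
m=(z>.015)&(z<.035)&(h>=4)&(h<=18)&(sa>150)&(v>150)
q=w[m];print(len(q),q.min(0),q.max(0))
m=(z>.019)&(z<.03)&(abs(w[...,0]-.45)<.03)&(abs(w[...,1]-.183)<.04)
q=w[m];print(len(q),(q.min(0)+q.max(0))/2,q.mean(0),np.ptp(q,0))
E
```

```text
[0.45393286 0.21065438 0.23776009] [ 0.71284979 -0.70127847  0.00275853 -0.00678865]
175 [0.43127702 0.18010474 0.01668168] [0.46487304 0.20687157 0.027178  ]
694 [0.44803041 0.19585628 0.02376242] [0.44893111 0.19608517 0.02535576] [0.03350677 0.03170688 0.00874751]
```

Request:
apply_moves:
  series:
    - {"x":0.033,"y":0.006,"z":0.05,"wx":0,"wy":0,"wz":0,"fingers":0.23}
    - {"x":0,"y":0,"z":0.05,"wx":0,"wy":0,"wz":0,"fingers":0.23}
    - {"x":0,"y":0,"z":0.025,"wx":0,"wy":0,"wz":0,"fingers":0.23}
    - {"x":0,"y":0,"z":0,"wx":0,"wy":0,"wz":0,"fingers":0.23}
    - {"x":0,"y":0,"z":0,"wx":0,"wy":0,"wz":0,"fingers":0.23}

```text
clock: 2.98
tool_pos: [0.4528, 0.1893, 0.1363]
eef_rot: [0.716, -0.698, 0.003, -0.01]
contact_force: [-0.1, -0.9, 0.3]
opening: 0.618
```

```bash
cat >> h.py <<'E'
def state():
    s=get_state();r=R.from_quat(s["eef_rot"]).as_matrix();print("t",round(s["clock"],2),"tcp",s["tool_pos"].round(4),"yawx",np.degrees(np.arctan2(r[1,0],r[0,0])).round(2),"tilt",r[:2,2].round(4),"open mm",round(88*s["opening"],1),"F",s["contact_force"].round(1));return s
E
python3 - <<'E'
from h import *
state();p,w=cloud("wrist");cv2.imwrite("pics/w1.png",p[:,:,::-1])
z=w[...,2]
m=(z>.019)&(z<.03)&(abs(w[...,0]-.45)<.03)&(abs(w[...,1]-.183)<.04)
q=w[m];print(len(q),(q.min(0)+q.max(0))/2,q.mean(0),np.ptp(q,0));state()
E
```

```text
t 2.98 tcp [0.4528 0.1893 0.1363] yawx -88.57 tilt [0.0186 0.0104] open mm 54.4 F [-0.1 -0.9  0.3]
1291 [0.44773032 0.18278515 0.02360503] [0.44863555 0.18283705 0.02548059] [0.0338199  0.03302336 0.009086  ]
t 3.02 tcp [0.4528 0.1893 0.1364] yawx -88.57 tilt [0.0188 0.0105] open mm 54.4 F [ 0.5  0.6 -0.2]
```

View pics/w1.png

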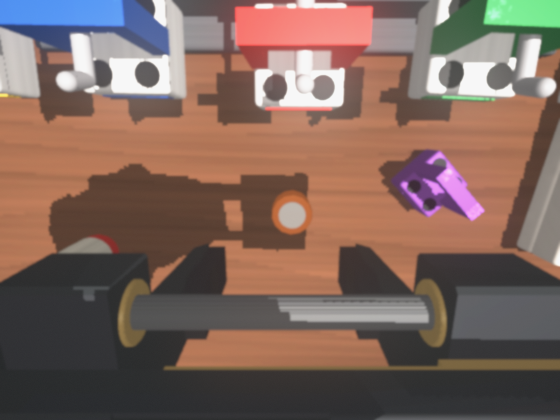

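```bash
cat >> h.py <<'E'
def to(x,y,z,yaw=-90):
    s=state();r=R.from_quat(s["eef_rot"])
    d=r.inv().apply(np.array([x,y,z])-s["tool_pos"])/.8
    g=R.from_euler("z",yaw,degrees=True)*R.from_euler("x",180,degrees=True)
    print("shift",d.round(4),"turn",((r.inv()*g).as_rotvec()/np.pi).round(4))
E
python3 -c "
from h import *
to(.448,.183,.004)"
```

```text
t 3.02 tcp [0.4528 0.1893 0.1364] yawx -88.57 tilt [0.0188 0.0105] open mm 54.4 F [ 0.5  0.6 -0.2]
shift [0.0094 0.0093 0.1653] turn [-0.006   0.0033  0.0079]
```

Picture 4, the wrist view, shows the puck alone at (291,213), with red, blue and green hanging above it. I'll descend and grip it.

Request:
apply_moves:
  series:
    - {"x":0.009,"y":0.009,"z":0.05,"wx":-0.006,"wy":0.003,"wz":0.008,"fingers":0.23}
    - {"x":0,"y":0,"z":0.06,"wx":0,"wy":0,"wz":0,"fingers":0.23}
    - {"x":0,"y":0,"z":0.025,"wx":0,"wy":0,"wz":0,"fingers":0.23}
    - {"x":0,"y":0,"z":0,"wx":0,"wy":0,"wz":0,"fingers":0.23}
    - {"x":0,"y":0,"z":0,"wx":0,"wy":0,"wz":0,"fingers":0.23}

```text
clock: 3.65
tool_pos: [0.4527, 0.1851, 0.0313]
eef_rot: [-0.707, 0.708, -0.002, 0.007]
contact_force: [0.4, -0.5, 0.0]
opening: 0.61
```

```bash
python3 -c "
from h import *
to(.448,.183,.004)"
```

```text
t 3.65 tcp [0.4527 0.1851 0.0313] yawx -90.08 tilt [0.0132 0.0074] open mm 53.6 F [ 0.4 -0.5  0. ]
shift [0.0028 0.0064 0.034 ] turn [-0.0042  0.0023 -0.0004]
```

Request:
apply_moves:
  series:
    - {"x":0.003,"y":0.007,"z":0.025,"wx":-0.004,"wy":0.002,"wz":0,"fingers":0.23}
    - {"x":0,"y":0.003,"z":0.012,"wx":-0.002,"wy":0.001,"wz":0,"fingers":0.23}
    - {"x":0,"y":0.001,"z":0,"wx":0,"wy":0,"wz":0,"fingers":0.23}

```text
clock: 4.03
tool_pos: [0.4469, 0.1841, 0.0047]
eef_rot: [-0.707, 0.708, 0.0, 0.001]
contact_force: [-0.4, 0.3, 0.5]
opening: 0.614
```

```bash
python3 -c "
from h import *
to(.448,.183,.004)"
```

```text
t 4.03 tcp [0.4469 0.1841 0.0047] yawx -90.09 tilt [0.0008 0.001 ] open mm 54.1 F [-0.4  0.3  0.5]
shift [ 0.0014 -0.0013  0.0009] turn [-0.0003  0.0003 -0.0005]
```

Request:
apply_moves:
  series:
    - {"x":0,"y":0,"z":0,"wx":0,"wy":0,"wz":0,"fingers":-1}
    - {"x":0,"y":0,"z":0,"wx":0,"wy":0,"wz":0,"fingers":-1}
    - {"x":0,"y":0,"z":0,"wx":0,"wy":0,"wz":0,"fingers":-1}
    - {"x":0,"y":0,"z":0,"wx":0,"wy":0,"wz":0,"fingers":-1}
    - {"x":0,"y":0,"z":-0.03,"wx":0,"wy":0,"wz":0,"fingers":-1}
    - {"x":0,"y":0,"z":-0.06,"wx":0,"wy":0,"wz":0,"fingers":-1}
    - {"x":0,"y":0,"z":-0.07,"wx":0,"wy":0,"wz":0,"fingers":-1}
    - {"x":0,"y":0,"z":-0.02,"wx":0,"wy":0,"wz":0,"fingers":-1}
  force: 20

```text
clock: 5.03
tool_pos: [0.4467, 0.1839, 0.153]
eef_rot: [-0.707, 0.708, 0.0, 0.0]
contact_force: [-0.2, -0.3, -1.1]
opening: 0.381
```

Request:
apply_moves:
  series:
    - {"x":0.05,"y":0,"z":0,"wx":0,"wy":0,"wz":0,"fingers":-1}
    - {"x":0.07,"y":0,"z":0,"wx":0,"wy":0,"wz":0,"fingers":-1}
    - {"x":0.07,"y":0,"z":0,"wx":0,"wy":0,"wz":0,"fingers":-1}
    - {"x":0.07,"y":0,"z":0,"wx":0,"wy":0,"wz":0,"fingers":-1}
    - {"x":0.07,"y":0,"z":0,"wx":0,"wy":0,"wz":0,"fingers":-1}
    - {"x":0.07,"y":-0.04,"z":0,"wx":0,"wy":0,"wz":0,"fingers":-1}
    - {"x":0.04,"y":-0.06,"z":0,"wx":0,"wy":0,"wz":0,"fingers":-1}
    - {"x":0,"y":0,"z":0,"wx":0,"wy":0,"wz":0,"fingers":-1}

```text
clock: 6.02
tool_pos: [0.5286, -0.1743, 0.1542]
eef_rot: [0.708, -0.707, 0.001, -0.004]
contact_force: [-1.3, 0.2, -0.9]
opening: 0.38
```

```bash
python3 -c "
from h import *
to(.547,-.176,.023)"
```

```text
t 6.03 tcp [ 0.5286 -0.1743  0.1542] yawx -89.93 tilt [0.0066 0.0036] open mm 33.4 F [-1.3  0.2 -0.9]
shift [ 0.0027 -0.0219  0.1641] turn [-0.0021  0.0011  0.0004]
```

Request:
apply_moves:
  series:
    - {"x":0.003,"y":-0.022,"z":0.05,"wx":-0.002,"wy":0.001,"wz":0,"fingers":-1}
    - {"x":0,"y":-0.004,"z":0.06,"wx":0,"wy":0,"wz":0,"fingers":-1}
    - {"x":0,"y":0,"z":0.035,"wx":0,"wy":0,"wz":0,"fingers":-1}
    - {"x":0,"y":0,"z":0.005,"wx":0,"wy":0,"wz":0,"fingers":-1}
    - {"x":0,"y":0,"z":0,"wx":0,"wy":0,"wz":0,"fingers":-1}

```text
clock: 6.65
tool_pos: [0.5472, -0.1738, 0.032]
eef_rot: [0.708, -0.706, -0.002, 0.0]
contact_force: [0.4, 0.1, 0.2]
opening: 0.379
```

```bash
python3 -c "
from h import *
to(.547,-.176,.024)"
```

```text
t 6.65 tcp [ 0.5472 -0.1738  0.032 ] yawx -89.83 tilt [-0.003  0.002] open mm 33.3 F [0.4 0.1 0.2]
shift [0.0027 0.0002 0.0101] turn [0.0009 0.0006 0.001 ]
```

Request:
apply_moves:
  series:
    - {"x":0.003,"y":0,"z":0.009,"wx":0,"wy":0,"wz":0,"fingers":-1}
    - {"x":0,"y":0,"z":0,"wx":0,"wy":0,"wz":0,"fingers":-1}
    - {"x":0,"y":0,"z":0,"wx":0,"wy":0,"wz":0,"fingers":0.18}
    - {"x":0,"y":0,"z":0,"wx":0,"wy":0,"wz":0,"fingers":0.18}
    - {"x":0,"y":0,"z":0,"wx":0,"wy":0,"wz":0,"fingers":0.18}
    - {"x":0,"y":0,"z":-0.04,"wx":0,"wy":0,"wz":0,"fingers":0.18}
    - {"x":0,"y":0,"z":-0.07,"wx":0,"wy":0,"wz":0,"fingers":0.18}
    - {"x":0,"y":0,"z":-0.07,"wx":0,"wy":0,"wz":0,"fingers":0.18}

```text
clock: 7.65
tool_pos: [0.546, -0.1761, 0.1715]
eef_rot: [0.708, -0.706, -0.004, 0.001]
contact_force: [0.8, -0.6, -0.5]
opening: 0.588
```

Request:
apply_moves:
  series:
    - {"x":-0.03,"y":0,"z":-0.07,"wx":0,"wy":0,"wz":0,"fingers":0.22}
    - {"x":-0.06,"y":0,"z":-0.01,"wx":0,"wy":0,"wz":0,"fingers":0.22}
    - {"x":-0.06,"y":0,"z":0,"wx":0,"wy":0,"wz":0,"fingers":0.22}
    - {"x":-0.06,"y":0,"z":0,"wx":0,"wy":0,"wz":0,"fingers":0.22}
    - {"x":-0.04,"y":0,"z":0,"wx":0,"wy":0,"wz":0,"fingers":0.22}
    - {"x":0,"y":0,"z":0,"wx":0,"wy":0,"wz":0,"fingers":0.22}
    - {"x":0,"y":0,"z":0,"wx":0,"wy":0,"wz":0,"fingers":0.22}

```text
clock: 8.52
tool_pos: [0.549, 0.0267, 0.2442]
eef_rot: [-0.707, 0.707, -0.002, 0.002]
contact_force: [-0.5, -0.6, 0.5]
opening: 0.609
```

```bash
python3 -c "
from h import *
to(.550,.0375,.140)
p,w=cloud('wrist');cv2.imwrite('pics/w2.png',p[:,:,::-1])
q=w[(w[...,2]>.168)&(w[...,2]<.179)&(w[...,0]>.53)&(w[...,0]<.57)];
for y in(.0375,.1115,.185,.259,.3325):
  k=q[abs(q[:,1]-y)<.026]; 
  if len(k)>20: print(y,len(k),np.median(k,0).round(4),k.min(0).round(3),k.max(0).round(3))
p,w=cloud('top');cv2.imwrite('pics/top1.png',p[150:310,80:430,::-1].repeat(2,0).repeat(2,1))
"
```

```text
t 8.53 tcp [0.549  0.0267 0.2442] yawx -90.05 tilt [0.0062 0.0004] open mm 53.6 F [-0.5 -0.6  0.5]
shift [-0.0134 -0.0005  0.1302] turn [-0.002   0.0001 -0.0003]
0.0375 1269 [0.5521 0.0366 0.1767] [0.53  0.016 0.168] [0.57  0.056 0.179]
0.1115 1332 [0.5521 0.1102 0.1766] [0.53  0.091 0.168] [0.57  0.132 0.179]
0.185 1379 [0.5463 0.1836 0.1765] [0.53  0.164 0.168] [0.57  0.206 0.179]
```

View pics/w2.png

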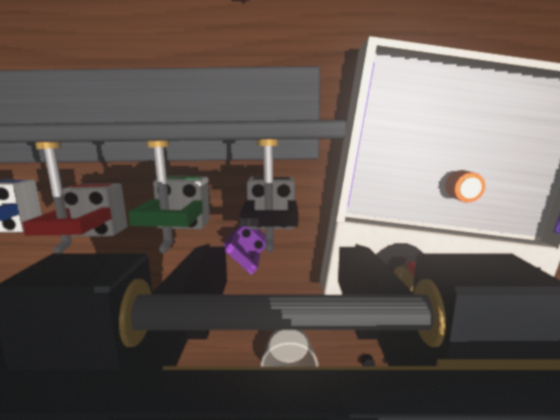

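Picture 5 shows the puck standing in the tray at (470,187) and the black holder hanging at (270,210) directly ahead.

Request:
apply_moves:
  series:
    - {"x":-0.013,"y":-0.003,"z":0,"wx":-0.002,"wy":0,"wz":0,"fingers":0.22}
    - {"x":-0.002,"y":-0.001,"z":0.02,"wx":0,"wy":0,"wz":0,"fingers":0.22}
    - {"x":0,"y":0,"z":0.02,"wx":0,"wy":0,"wz":0,"fingers":0.22}
    - {"x":0,"y":0,"z":0.005,"wx":0,"wy":0,"wz":0,"fingers":0.22}
    - {"x":0,"y":0,"z":0,"wx":0,"wy":0,"wz":0,"fingers":0.22}

```text
clock: 9.25
tool_pos: [0.5523, 0.0362, 0.2047]
eef_rot: [-0.705, 0.709, 0.001, -0.001]
contact_force: [0.8, 0.2, -0.5]
opening: 0.608
```

```bash
python3 -c "
from h import *
to(.552,.0368,.140)"
```

```text
t 9.25 tcp [0.5523 0.0362 0.2047] yawx -90.39 tilt [-0.0024 -0.0006] open mm 53.5 F [ 0.8  0.2 -0.5]
shift [-0.0008  0.0001  0.0809] turn [ 0.0008 -0.0002 -0.0022]
```

Request:
apply_moves:
  series:
    - {"x":-0.001,"y":0,"z":0.035,"wx":0,"wy":0,"wz":-0.002,"fingers":0.22}
    - {"x":0,"y":0,"z":0.035,"wx":0,"wy":0,"wz":0,"fingers":0.22}
    - {"x":0,"y":0,"z":0.007,"wx":0,"wy":0,"wz":0,"fingers":0.22}
    - {"x":0,"y":0,"z":0,"wx":0,"wy":0,"wz":0,"fingers":-1}
    - {"x":0,"y":0,"z":0,"wx":0,"wy":0,"wz":0,"fingers":-1}
    - {"x":0,"y":0,"z":0,"wx":0,"wy":0,"wz":0,"fingers":-1}
    - {"x":0,"y":0,"z":0,"wx":0,"wy":0,"wz":0,"fingers":-1}
  force: 35

```text
clock: 10.12
tool_pos: [0.5556, 0.0367, 0.1458]
eef_rot: [-0.707, 0.708, -0.002, 0.002]
contact_force: [0.3, -0.0, -1.3]
opening: 0.449
```

```bash
python3 -c "
from h import *
to(.552,.0368,.140)"
```

```text
t 10.12 tcp [0.5556 0.0367 0.1458] yawx -90.09 tilt [0.0062 0.0001] open mm 39.5 F [ 0.3 -0.  -1.3]
shift [-0.0001  0.0046  0.0072] turn [-0.002   0.     -0.0005]
```

Request:
apply_moves:
  series:
    - {"x":0,"y":0,"z":-0.018,"wx":0,"wy":0,"wz":0,"fingers":-1}
    - {"x":0,"y":0,"z":-0.004,"wx":0,"wy":0,"wz":0,"fingers":-1}
    - {"x":0,"y":0,"z":0,"wx":0,"wy":0,"wz":0,"fingers":-1}

```text
clock: 10.5
tool_pos: [0.5559, 0.0368, 0.1655]
eef_rot: [-0.707, 0.708, -0.003, 0.003]
contact_force: [0.2, -0.2, -0.8]
opening: 0.45
```

```bash
python3 -c "
from h import *
to(.48,.0368,.162)"
```

```text
t 10.5 tcp [0.5559 0.0368 0.1655] yawx -90.09 tilt [0.0076 0.0003] open mm 39.6 F [ 0.2 -0.2 -0.8]
shift [0.0001 0.0949 0.0036] turn [-0.0024  0.0001 -0.0005]
```

Request:
apply_moves:
  series:
    - {"x":0,"y":0.03,"z":0,"wx":-0.002,"wy":0,"wz":0,"fingers":-1}
    - {"x":0,"y":0.04,"z":0,"wx":0,"wy":0,"wz":0,"fingers":-1}
    - {"x":0,"y":0.035,"z":0,"wx":0,"wy":0,"wz":0,"fingers":-1}
    - {"x":0.03,"y":0,"z":0,"wx":0,"wy":0,"wz":0,"fingers":-1}
    - {"x":0.06,"y":0,"z":0,"wx":0,"wy":0,"wz":0,"fingers":-1}
    - {"x":0.06,"y":0,"z":0,"wx":0,"wy":0,"wz":0,"fingers":-1}
    - {"x":0.04,"y":-0.03,"z":0,"wx":0,"wy":0,"wz":0,"fingers":-1}
    - {"x":0,"y":0,"z":0,"wx":0,"wy":0,"wz":0,"fingers":-1}

```text
clock: 11.5
tool_pos: [0.4948, -0.1183, 0.165]
eef_rot: [0.708, -0.707, 0.001, -0.002]
contact_force: [-0.4, 0.4, -0.7]
opening: 0.447
```

```bash
python3 -c "
from h import *
to(.643,-.113,.055,-98)"
```

```text
t 11.5 tcp [ 0.4948 -0.1183  0.165 ] yawx -89.91 tilt [0.0034 0.0012] open mm 39.3 F [-0.4  0.4 -0.7]
shift [-0.0061 -0.1848  0.1381] turn [-0.001   0.0005  0.045 ]
```

Request:
apply_moves:
  series:
    - {"x":-0.003,"y":-0.05,"z":0,"wx":0,"wy":0,"wz":0,"fingers":-1}
    - {"x":-0.003,"y":-0.065,"z":0,"wx":0,"wy":0,"wz":0,"fingers":-1}
    - {"x":0,"y":-0.06,"z":0.01,"wx":0,"wy":0,"wz":0,"fingers":-1}
    - {"x":0,"y":-0.012,"z":0.05,"wx":0,"wy":0,"wz":0,"fingers":-1}
    - {"x":0,"y":0,"z":0.05,"wx":0,"wy":0,"wz":0,"fingers":-1}
    - {"x":0,"y":0,"z":0.015,"wx":0,"wy":0,"wz":0,"fingers":-1}
    - {"x":0,"y":0,"z":0,"wx":0,"wy":0,"wz":0,"fingers":-1}

```text
clock: 12.38
tool_pos: [0.6451, -0.1082, 0.0619]
eef_rot: [0.709, -0.705, -0.002, -0.0]
contact_force: [0.9, -2.6, -1.3]
opening: 0.448
```

```bash
python3 -c "
from h import *
to(.643,-.113,.056)"
```

```text
t 12.38 tcp [ 0.6451 -0.1082  0.0619] yawx -89.69 tilt [-0.0017  0.0027] open mm 39.4 F [ 0.9 -2.6 -1.3]
shift [0.006  0.0026 0.0073] turn [0.0006 0.0009 0.0017]
```

Request:
apply_moves:
  series:
    - {"x":0.008,"y":0.002,"z":0,"wx":0,"wy":0,"wz":0,"fingers":-1}
    - {"x":0,"y":0,"z":0.008,"wx":0,"wy":0,"wz":0,"fingers":-1}
    - {"x":0,"y":0,"z":0,"wx":0,"wy":0,"wz":0,"fingers":-1}

```text
clock: 12.75
tool_pos: [0.6447, -0.1136, 0.0585]
eef_rot: [0.709, -0.705, -0.001, -0.002]
contact_force: [-0.1, -0.2, -1.5]
opening: 0.453
```

```bash
python3 -c "
from h import *
to(.643,-.113,.056)
p,w=cloud('side');cv2.imwrite('pics/s2.png',p[90:300,250:530,::-1].repeat(2,0).repeat(2,1))"
```

```text
t 12.75 tcp [ 0.6447 -0.1136  0.0585] yawx -89.66 tilt [0.0024 0.0041] open mm 39.9 F [-0.1 -0.2 -1.5]
shift [-0.0008  0.0022  0.0032] turn [-0.0008  0.0013  0.0019]
```

View pics/s2.png

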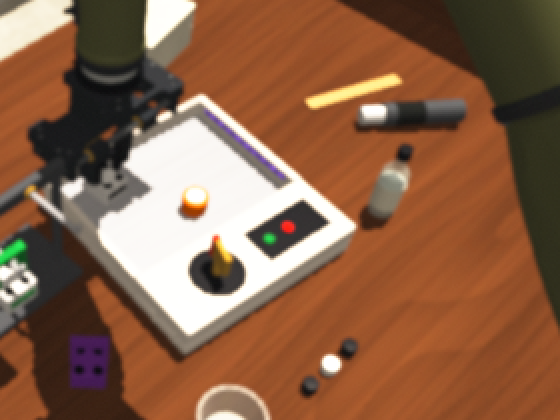

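Picture 6 shows the black holder in the tray's near-stand corner at (110,185) and the puck at (195,200), with the key and bottle untouched. I'll release and go for green.

Request:
apply_moves:
  series:
    - {"x":0,"y":0.001,"z":0.004,"wx":0,"wy":0,"wz":0,"fingers":-1}
    - {"x":0,"y":0,"z":0,"wx":0,"wy":0,"wz":0,"fingers":0.15}
    - {"x":0,"y":0,"z":0,"wx":0,"wy":0,"wz":0,"fingers":0.15}
    - {"x":0,"y":0,"z":0,"wx":0,"wy":0,"wz":0,"fingers":0.15}
    - {"x":0,"y":0,"z":-0.04,"wx":0,"wy":0,"wz":0,"fingers":0.15}
    - {"x":0,"y":0,"z":-0.07,"wx":0,"wy":0,"wz":0,"fingers":0.15}
    - {"x":0,"y":0,"z":-0.07,"wx":0,"wy":0,"wz":0,"fingers":0.15}
    - {"x":0,"y":0,"z":-0.04,"wx":0,"wy":0,"wz":0,"fingers":0.15}

```text
clock: 13.8
tool_pos: [0.6426, -0.1138, 0.2345]
eef_rot: [0.709, -0.705, -0.002, -0.001]
contact_force: [1.1, -0.1, -0.6]
opening: 0.578
```

Request:
apply_moves:
  series:
    - {"x":-0.05,"y":0.02,"z":0,"wx":0,"wy":0,"wz":0,"fingers":0.22}
    - {"x":-0.06,"y":0.025,"z":0,"wx":0,"wy":0,"wz":0,"fingers":0.22}
    - {"x":-0.06,"y":0.025,"z":0,"wx":0,"wy":0,"wz":0,"fingers":0.22}
    - {"x":-0.06,"y":0.025,"z":0,"wx":0,"wy":0,"wz":0,"fingers":0.22}
    - {"x":-0.05,"y":0.02,"z":0,"wx":0,"wy":0,"wz":0,"fingers":0.22}
    - {"x":0,"y":0,"z":0,"wx":0,"wy":0,"wz":0,"fingers":0.22}
    - {"x":0,"y":0,"z":0,"wx":0,"wy":0,"wz":0,"fingers":0.22}

```text
clock: 14.68
tool_pos: [0.5503, 0.1149, 0.24]
eef_rot: [0.708, -0.706, 0.002, -0.005]
contact_force: [0.1, -0.7, 0.3]
opening: 0.609
```

```bash
cat >> h.py <<'E'
def hoops():
    p,w=cloud('wrist');h=hsv(p).astype(int);m=(h[...,1]>120)&(h[...,2]>40)
    q=w[m&(w[...,2]>.172)&(w[...,2]<.18)&(w[...,0]>.535)&(w[...,0]<.57)]
    for y in(.1115,.185,.259,.3325):
        k=q[abs(q[:,1]-y)<.03]
        if len(k)>20: print(y,len(k),np.median(k,0).round(4),((k.min(0)+k.max(0))/2).round(4),np.ptp(k,0).round(3))
    return p,w
E
python3 -c "
from h import *
to(.552,.110,.144)
hoops()"
```

```text
t 14.68 tcp [0.5503 0.1149 0.24  ] yawx -89.77 tilt [0.0113 0.0043] open mm 53.6 F [ 0.1 -0.7  0.3]
shift [ 0.0066 -0.0008  0.12  ] turn [-0.0036  0.0013  0.0013]
0.1115 29 [0.5514 0.1303 0.1766] [0.5514 0.1304 0.1764] [0.007 0.002 0.002]
0.185 965 [0.5456 0.1855 0.1769] [0.5449 0.1856 0.1755] [0.012 0.04  0.007]
0.259 871 [0.5497 0.2574 0.1769] [0.5493 0.2584 0.1754] [0.01  0.04  0.007]
```

Request:
apply_moves:
  series:
    - {"x":0.006,"y":-0.001,"z":0.01,"wx":-0.003,"wy":0.001,"wz":0.001,"fingers":0.22}
    - {"x":0.001,"y":0,"z":0.02,"wx":0,"wy":0,"wz":0,"fingers":0.22}
    - {"x":0,"y":0,"z":0.01,"wx":0,"wy":0,"wz":0,"fingers":0.22}
    - {"x":0,"y":0,"z":0,"wx":0,"wy":0,"wz":0,"fingers":0.22}

```text
clock: 15.22
tool_pos: [0.5531, 0.1034, 0.2058]
eef_rot: [-0.704, 0.71, -0.001, -0.0]
contact_force: [-1.0, -0.4, -0.3]
opening: 0.612
```

```bash
python3 -c "
from h import *
to(.552,.1105,.144)"
```

```text
t 15.22 tcp [0.5531 0.1034 0.2058] yawx -90.46 tilt [ 0.0009 -0.0013] open mm 53.9 F [-1.  -0.4 -0.3]
shift [-0.0089  0.0015  0.0773] turn [-0.0003 -0.0004 -0.0026]
```

Request:
apply_moves:
  series:
    - {"x":-0.009,"y":0.001,"z":0,"wx":0,"wy":0,"wz":-0.002,"fingers":0.22}
    - {"x":0,"y":0,"z":0,"wx":0,"wy":0,"wz":0,"fingers":0.22}
    - {"x":0,"y":0,"z":0,"wx":0,"wy":0,"wz":0,"fingers":0.22}

```text
clock: 15.6
tool_pos: [0.553, 0.1112, 0.2066]
eef_rot: [-0.707, 0.708, -0.001, 0.001]
contact_force: [-0.5, -0.7, 0.1]
opening: 0.609
```

```bash
python3 -c "
from h import *
to(.552,.1105,.144);hoops()"
```

```text
t 15.6 tcp [0.553  0.1112 0.2066] yawx -90.09 tilt [ 0.0025 -0.0007] open mm 53.6 F [-0.5 -0.7  0.1]
shift [0.0009 0.0015 0.0782] turn [-0.0008 -0.0002 -0.0005]
0.1115 447 [0.5526 0.1229 0.1768] [0.5521 0.1227 0.1757] [0.01  0.016 0.006]
0.185 1008 [0.5474 0.1813 0.1769] [0.5451 0.1853 0.1756] [0.011 0.041 0.007]
0.259 1115 [0.55   0.2556 0.1768] [0.5489 0.2565 0.1755] [0.01  0.037 0.007]
```

Aligned. I'll descend, grip and lift.

Request:
apply_moves:
  series:
    - {"x":0.001,"y":0.001,"z":0.035,"wx":0,"wy":0,"wz":0,"fingers":0.22}
    - {"x":0,"y":0,"z":0.035,"wx":0,"wy":0,"wz":0,"fingers":0.22}
    - {"x":0,"y":0,"z":0.007,"wx":0,"wy":0,"wz":0,"fingers":0.22}
    - {"x":0,"y":0,"z":0,"wx":0,"wy":0,"wz":0,"fingers":-1}
    - {"x":0,"y":0,"z":0,"wx":0,"wy":0,"wz":0,"fingers":-1}
    - {"x":0,"y":0,"z":0,"wx":0,"wy":0,"wz":0,"fingers":-1}
    - {"x":0,"y":0,"z":0,"wx":0,"wy":0,"wz":0,"fingers":-1}

```text
clock: 16.52
tool_pos: [0.5553, 0.1113, 0.1476]
eef_rot: [-0.707, 0.708, -0.003, 0.004]
contact_force: [-0.8, -0.7, -1.2]
opening: 0.453
```

Request:
apply_moves:
  series:
    - {"x":0,"y":0,"z":-0.017,"wx":0,"wy":0,"wz":0,"fingers":-1}
    - {"x":0,"y":0,"z":-0.003,"wx":0,"wy":0,"wz":0,"fingers":-1}
    - {"x":0,"y":0,"z":0,"wx":0,"wy":0,"wz":0,"fingers":-1}

```text
clock: 16.9
tool_pos: [0.5555, 0.1114, 0.1656]
eef_rot: [-0.706, 0.708, -0.004, 0.005]
contact_force: [0.9, -0.5, -1.4]
opening: 0.449
```

```bash
python3 -c "
from h import *
to(.48,.1105,.162)"
```

```text
t 16.9 tcp [0.5555 0.1114 0.1656] yawx -90.1 tilt [0.0117 0.0017] open mm 39.5 F [ 0.9 -0.5 -1.4]
shift [0.0013 0.0944 0.0034] turn [-0.0037  0.0006 -0.0006]
```

Request:
apply_moves:
  series:
    - {"x":0,"y":0.03,"z":0,"wx":-0.002,"wy":0,"wz":0,"fingers":-1}
    - {"x":0,"y":0.04,"z":0,"wx":0,"wy":0,"wz":0,"fingers":-1}
    - {"x":0,"y":0.035,"z":0,"wx":0,"wy":0,"wz":0,"fingers":-1}
    - {"x":0.03,"y":0,"z":0,"wx":0,"wy":0,"wz":0,"fingers":-1}
    - {"x":0.06,"y":0,"z":0,"wx":0,"wy":0,"wz":0,"fingers":-1}
    - {"x":0.065,"y":0,"z":0,"wx":0,"wy":0,"wz":0,"fingers":-1}
    - {"x":0.065,"y":0,"z":0,"wx":0,"wy":0,"wz":0,"fingers":-1}
    - {"x":0.065,"y":0,"z":0,"wx":0,"wy":0,"wz":0,"fingers":-1}

```text
clock: 17.9
tool_pos: [0.4717, -0.1163, 0.164]
eef_rot: [0.711, -0.703, 0.001, -0.005]
contact_force: [0.9, 0.5, -1.2]
opening: 0.449
```

Request:
apply_moves:
  series:
    - {"x":0.055,"y":-0.02,"z":0,"wx":0,"wy":0,"wz":0,"fingers":-1}
    - {"x":0.02,"y":-0.05,"z":0,"wx":0,"wy":0,"wz":0,"fingers":-1}
    - {"x":0,"y":-0.05,"z":0,"wx":0,"wy":0,"wz":0,"fingers":-1}
    - {"x":0,"y":-0.04,"z":0,"wx":0,"wy":0,"wz":0,"fingers":-1}
    - {"x":0,"y":-0.02,"z":0,"wx":0,"wy":0,"wz":0,"fingers":-1}
    - {"x":0,"y":0,"z":0,"wx":0,"wy":0,"wz":0,"fingers":-1}
    - {"x":0,"y":0,"z":0,"wx":0,"wy":0,"wz":0,"fingers":-1}

```text
clock: 18.77
tool_pos: [0.6158, -0.186, 0.163]
eef_rot: [-0.706, 0.708, -0.0, 0.003]
contact_force: [0.9, 0.4, -1.6]
opening: 0.448
```

```bash
python3 -c "
from h import *
to(.632,-.188,.057)"
```

```text
t 18.77 tcp [ 0.6158 -0.186   0.163 ] yawx -90.12 tilt [0.004  0.0032] open mm 39.4 F [ 0.9  0.4 -1.6]
shift [ 0.0029 -0.0197  0.1325] turn [-0.0013  0.001  -0.0007]
```

Request:
apply_moves:
  series:
    - {"x":0.003,"y":-0.02,"z":0.03,"wx":-0.001,"wy":0.001,"wz":0,"fingers":-1}
    - {"x":0,"y":0,"z":0.05,"wx":0,"wy":0,"wz":0,"fingers":-1}
    - {"x":0,"y":0,"z":0.035,"wx":0,"wy":0,"wz":0,"fingers":-1}
    - {"x":0,"y":0,"z":0.008,"wx":0,"wy":0,"wz":0,"fingers":-1}
    - {"x":0,"y":0,"z":0,"wx":0,"wy":0,"wz":0,"fingers":-1}

```text
clock: 19.4
tool_pos: [0.6287, -0.1896, 0.0641]
eef_rot: [-0.706, 0.708, -0.0, -0.001]
contact_force: [-0.5, 0.3, -1.3]
opening: 0.445
```

```bash
python3 -c "
from h import *
to(.632,-.188,.057)"
```

```text
t 19.4 tcp [ 0.6287 -0.1896  0.0641] yawx -90.2 tilt [-0.0011 -0.0012] open mm 39.2 F [-0.5  0.3 -1.3]
shift [-0.002  -0.0041  0.0089] turn [ 0.0003 -0.0004 -0.0011]
```

Request:
apply_moves:
  series:
    - {"x":-0.002,"y":-0.002,"z":0.009,"wx":0,"wy":0,"wz":0,"fingers":-1}
    - {"x":0,"y":0,"z":0,"wx":0,"wy":0,"wz":0,"fingers":0.15}
    - {"x":0,"y":0,"z":0,"wx":0,"wy":0,"wz":0,"fingers":0.15}
    - {"x":0,"y":0,"z":0,"wx":0,"wy":0,"wz":0,"fingers":0.15}
    - {"x":0,"y":0,"z":-0.04,"wx":0,"wy":0,"wz":0,"fingers":0.15}
    - {"x":0,"y":0,"z":-0.07,"wx":0,"wy":0,"wz":0,"fingers":0.15}
    - {"x":0,"y":0,"z":-0.07,"wx":0,"wy":0,"wz":0,"fingers":0.15}
    - {"x":0,"y":0,"z":-0.04,"wx":0,"wy":0,"wz":0,"fingers":0.15}

```text
clock: 20.4
tool_pos: [0.6304, -0.1878, 0.2391]
eef_rot: [-0.706, 0.708, -0.0, -0.001]
contact_force: [0.2, 0.3, -0.3]
opening: 0.572
```

Request:
apply_moves:
  series:
    - {"x":-0.05,"y":0.015,"z":0,"wx":0,"wy":0,"wz":0,"fingers":0.22}
    - {"x":-0.07,"y":0.015,"z":0,"wx":0,"wy":0,"wz":0,"fingers":0.22}
    - {"x":-0.07,"y":0.015,"z":0,"wx":0,"wy":0,"wz":0,"fingers":0.22}
    - {"x":-0.07,"y":0.015,"z":0,"wx":0,"wy":0,"wz":0,"fingers":0.22}
    - {"x":-0.07,"y":0.015,"z":0,"wx":0,"wy":0,"wz":0,"fingers":0.22}
    - {"x":-0.07,"y":0.015,"z":0,"wx":0,"wy":0,"wz":0,"fingers":0.22}
    - {"x":-0.05,"y":0.01,"z":0,"wx":0,"wy":0,"wz":0,"fingers":0.22}
    - {"x":0,"y":0,"z":0,"wx":0,"wy":0,"wz":0,"fingers":0.22}

```text
clock: 21.4
tool_pos: [0.5541, 0.1826, 0.2439]
eef_rot: [-0.705, 0.709, -0.006, 0.005]
contact_force: [0.2, -0.3, -0.4]
opening: 0.605
```

Request:
apply_moves:
  series:
    - {"x":0,"y":0,"z":0,"wx":0,"wy":0,"wz":0,"fingers":0.22}

```text
clock: 21.52
tool_pos: [0.5543, 0.1814, 0.2441]
eef_rot: [-0.704, 0.71, -0.007, 0.005]
contact_force: [0.5, -0.4, -0.0]
opening: 0.61
```

```bash
python3 -c "
from h import *
to(.5455,.1855,.205);hoops()
p,w=cloud('top');cv2.imwrite('pics/top2.png',p[150:310,80:430,::-1].repeat(2,0).repeat(2,1))"
```

```text
t 21.52 tcp [0.5543 0.1814 0.2441] yawx -90.42 tilt [ 0.0158 -0.0028] open mm 53.7 F [ 0.5 -0.4 -0. ]
shift [-0.0051  0.0118  0.0487] turn [-0.005  -0.0009 -0.0023]
0.185 914 [0.5457 0.1858 0.177 ] [0.5449 0.1858 0.1755] [0.011 0.04  0.007]
0.259 831 [0.5496 0.259  0.177 ] [0.5491 0.2588 0.1758] [0.01  0.04  0.007]
0.3325 977 [0.5483 0.3316 0.177 ] [0.5477 0.3324 0.1754] [0.011 0.042 0.007]
```

View pics/top2.png

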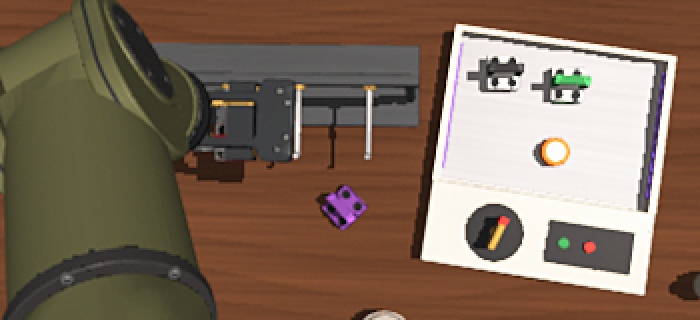

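Picture 7 shows black (500,78) and green (568,88) standing in the tray, and the puck at (554,152). Next is red.

Request:
apply_moves:
  series:
    - {"x":-0.005,"y":0.012,"z":0.02,"wx":-0.005,"wy":-0.001,"wz":-0.002,"fingers":0.22}
    - {"x":0,"y":0,"z":0.02,"wx":0,"wy":0,"wz":0,"fingers":0.22}
    - {"x":0,"y":0,"z":0,"wx":0,"wy":0,"wz":0,"fingers":0.22}
    - {"x":0,"y":0,"z":0,"wx":0,"wy":0,"wz":0,"fingers":0.22}

```text
clock: 22.12
tool_pos: [0.5441, 0.181, 0.209]
eef_rot: [-0.704, 0.71, 0.001, -0.002]
contact_force: [0.5, -0.3, -0.0]
opening: 0.61
```

```bash
python3 -c "
from h import *
to(.5455,.1857,.144)"
```

```text
t 22.12 tcp [0.5441 0.181  0.209 ] yawx -90.46 tilt [-0.0042 -0.001 ] open mm 53.7 F [ 0.5 -0.3 -0. ]
shift [-0.0059 -0.002   0.0812] turn [ 0.0013 -0.0003 -0.0025]
```

Request:
apply_moves:
  series:
    - {"x":-0.006,"y":-0.002,"z":0,"wx":0.001,"wy":0,"wz":-0.002,"fingers":0.22}
    - {"x":0,"y":0,"z":0,"wx":0,"wy":0,"wz":0,"fingers":0.22}
    - {"x":0,"y":0,"z":0.01,"wx":0,"wy":0,"wz":0,"fingers":0.22}

```text
clock: 22.5
tool_pos: [0.5468, 0.1865, 0.202]
eef_rot: [-0.707, 0.708, -0.001, 0.001]
contact_force: [0.2, -0.4, -0.6]
opening: 0.609
```

```bash
python3 -c "
from h import *
to(.5455,.1857,.144)"
```

```text
t 22.5 tcp [0.5468 0.1865 0.202 ] yawx -90.09 tilt [0.002  0.0004] open mm 53.6 F [ 0.2 -0.4 -0.6]
shift [0.001  0.0018 0.0725] turn [-0.0006  0.0001 -0.0005]
```

Request:
apply_moves:
  series:
    - {"x":0.001,"y":0.002,"z":0.033,"wx":0,"wy":0,"wz":0,"fingers":0.22}
    - {"x":0,"y":0,"z":0.033,"wx":0,"wy":0,"wz":0,"fingers":0.22}
    - {"x":0,"y":0,"z":0.005,"wx":0,"wy":0,"wz":0,"fingers":0.22}
    - {"x":0,"y":0,"z":0,"wx":0,"wy":0,"wz":0,"fingers":-1}
    - {"x":0,"y":0,"z":0,"wx":0,"wy":0,"wz":0,"fingers":-1}
    - {"x":0,"y":0,"z":0,"wx":0,"wy":0,"wz":0,"fingers":-1}
    - {"x":0,"y":0,"z":0,"wx":0,"wy":0,"wz":0,"fingers":-1}

```text
clock: 23.38
tool_pos: [0.5466, 0.1863, 0.1452]
eef_rot: [-0.707, 0.708, -0.001, 0.003]
contact_force: [-0.5, -0.9, -1.4]
opening: 0.451
```

Request:
apply_moves:
  series:
    - {"x":0,"y":0,"z":-0.017,"wx":0,"wy":0,"wz":0,"fingers":-1}
    - {"x":0,"y":0,"z":-0.003,"wx":0,"wy":0,"wz":0,"fingers":-1}
    - {"x":0,"y":0,"z":0,"wx":0,"wy":0,"wz":0,"fingers":-1}

```text
clock: 23.75
tool_pos: [0.5469, 0.1864, 0.1632]
eef_rot: [-0.707, 0.708, -0.002, 0.003]
contact_force: [-0.2, -0.2, -1.8]
opening: 0.447
```

```bash
python3 -c "
from h import *
to(.47,.185,.162)"
```

```text
t 23.75 tcp [0.5469 0.1864 0.1632] yawx -90.1 tilt [0.0071 0.0025] open mm 39.3 F [-0.2 -0.2 -1.8]
shift [0.0019 0.0962 0.0008] turn [-0.0023  0.0008 -0.0005]
```

Request:
apply_moves:
  series:
    - {"x":0,"y":0.03,"z":0,"wx":-0.002,"wy":0,"wz":0,"fingers":-1}
    - {"x":0,"y":0.04,"z":0,"wx":0,"wy":0,"wz":0,"fingers":-1}
    - {"x":0,"y":0.03,"z":0,"wx":0,"wy":0,"wz":0,"fingers":-1}
    - {"x":0.03,"y":0,"z":0,"wx":0,"wy":0,"wz":0,"fingers":-1}
    - {"x":0.06,"y":0,"z":0,"wx":0,"wy":0,"wz":0,"fingers":-1}
    - {"x":0.07,"y":0,"z":0,"wx":0,"wy":0,"wz":0,"fingers":-1}
    - {"x":0.07,"y":0,"z":0,"wx":0,"wy":0,"wz":0,"fingers":-1}
    - {"x":0.07,"y":0,"z":0,"wx":0,"wy":0,"wz":0,"fingers":-1}

```text
clock: 24.75
tool_pos: [0.4672, -0.0528, 0.1618]
eef_rot: [0.711, -0.703, -0.001, -0.005]
contact_force: [-0.2, -1.3, -0.8]
opening: 0.447
```

Request:
apply_moves:
  series:
    - {"x":0.07,"y":0,"z":0,"wx":0,"wy":0,"wz":0,"fingers":-1}
    - {"x":0.07,"y":-0.03,"z":0,"wx":0,"wy":0,"wz":0,"fingers":-1}
    - {"x":0.065,"y":-0.05,"z":0,"wx":0,"wy":0,"wz":0,"fingers":-1}
    - {"x":0.03,"y":-0.06,"z":0,"wx":0,"wy":0,"wz":0,"fingers":-1}
    - {"x":0,"y":-0.05,"z":0,"wx":0,"wy":0,"wz":0,"fingers":-1}
    - {"x":0,"y":0,"z":0,"wx":0,"wy":0,"wz":0,"fingers":-1}
    - {"x":0,"y":0,"z":0,"wx":0,"wy":0,"wz":0,"fingers":-1}

```text
clock: 25.62
tool_pos: [0.6183, -0.2516, 0.1593]
eef_rot: [-0.707, 0.708, 0.001, 0.002]
contact_force: [0.2, -0.8, -0.6]
opening: 0.447
```

```bash
python3 -c "
from h import *
to(.621,-.263,.055)"
```

```text
t 25.62 tcp [ 0.6183 -0.2516  0.1593] yawx -90.07 tilt [0.0018 0.0053] open mm 39.3 F [ 0.2 -0.8 -0.6]
shift [ 0.015  -0.0031  0.1303] turn [-0.0006  0.0017 -0.0004]
```

Request:
apply_moves:
  series:
    - {"x":0.015,"y":-0.003,"z":0.03,"wx":-0.001,"wy":0.002,"wz":0,"fingers":-1}
    - {"x":0,"y":0,"z":0.05,"wx":0,"wy":0,"wz":0,"fingers":-1}
    - {"x":0,"y":0,"z":0.033,"wx":0,"wy":0,"wz":0,"fingers":-1}
    - {"x":0,"y":0,"z":0.008,"wx":0,"wy":0,"wz":0,"fingers":-1}
    - {"x":0,"y":0,"z":0,"wx":0,"wy":0,"wz":0,"fingers":-1}

```text
clock: 26.25
tool_pos: [0.6161, -0.2632, 0.062]
eef_rot: [-0.707, 0.707, 0.001, -0.002]
contact_force: [0.3, 0.1, -0.5]
opening: 0.448
```

```bash
python3 -c "
from h import *
to(.621,-.263,.055)"
```

```text
t 26.25 tcp [ 0.6161 -0.2632  0.062 ] yawx -90.0 tilt [-0.0051 -0.0018] open mm 39.4 F [ 0.3  0.1 -0.5]
shift [-0.0003 -0.0062  0.0087] turn [ 0.0016 -0.0006 -0.    ]
```

Request:
apply_moves:
  series:
    - {"x":0,"y":-0.006,"z":0.008,"wx":0,"wy":0,"wz":0,"fingers":-1}
    - {"x":0,"y":0,"z":0,"wx":0,"wy":0,"wz":0,"fingers":0.15}
    - {"x":0,"y":0,"z":0,"wx":0,"wy":0,"wz":0,"fingers":0.15}
    - {"x":0,"y":0,"z":0,"wx":0,"wy":0,"wz":0,"fingers":0.15}
    - {"x":0,"y":0,"z":-0.04,"wx":0,"wy":0,"wz":0,"fingers":0.15}
    - {"x":0,"y":0,"z":-0.07,"wx":0,"wy":0,"wz":0,"fingers":0.15}
    - {"x":0,"y":0,"z":-0.07,"wx":0,"wy":0,"wz":0,"fingers":0.15}
    - {"x":-0.02,"y":0,"z":-0.04,"wx":0,"wy":0,"wz":0,"fingers":0.15}

```text
clock: 27.25
tool_pos: [0.6214, -0.2484, 0.2375]
eef_rot: [-0.706, 0.708, 0.001, -0.003]
contact_force: [0.3, 0.7, -0.4]
opening: 0.571
```

Request:
apply_moves:
  series:
    - {"x":-0.06,"y":0.01,"z":0,"wx":0,"wy":0,"wz":0,"fingers":0.22}
    - {"x":-0.07,"y":0.01,"z":0,"wx":0,"wy":0,"wz":0,"fingers":0.22}
    - {"x":-0.07,"y":0.01,"z":0,"wx":0,"wy":0,"wz":0,"fingers":0.22}
    - {"x":-0.07,"y":0.01,"z":0,"wx":0,"wy":0,"wz":0,"fingers":0.22}
    - {"x":-0.07,"y":0.01,"z":0,"wx":0,"wy":0,"wz":0,"fingers":0.22}
    - {"x":-0.07,"y":0.01,"z":0,"wx":0,"wy":0,"wz":0,"fingers":0.22}
    - {"x":-0.07,"y":0.01,"z":0,"wx":0,"wy":0,"wz":0,"fingers":0.22}
    - {"x":-0.07,"y":0.01,"z":0,"wx":0,"wy":0,"wz":0,"fingers":0.22}

```text
clock: 28.25
tool_pos: [0.5626, 0.1992, 0.2416]
eef_rot: [-0.702, 0.712, -0.007, 0.001]
contact_force: [0.7, 0.9, 0.4]
opening: 0.614
```

Request:
apply_moves:
  series:
    - {"x":-0.06,"y":0,"z":0,"wx":0,"wy":0,"wz":0,"fingers":0.22}
    - {"x":-0.01,"y":0,"z":0,"wx":0,"wy":0,"wz":0,"fingers":0.22}
    - {"x":0,"y":0,"z":0,"wx":0,"wy":0,"wz":0,"fingers":0.22}
    - {"x":0,"y":0,"z":0,"wx":0,"wy":0,"wz":0,"fingers":0.22}

```text
clock: 28.75
tool_pos: [0.5613, 0.2614, 0.2422]
eef_rot: [-0.705, 0.709, -0.006, 0.002]
contact_force: [0.9, 0.4, -0.1]
opening: 0.61
```

```bash
python3 -c "
from h import *
to(.549,.2588,.205);hoops()"
```

```text
t 28.75 tcp [0.5613 0.2614 0.2422] yawx -90.35 tilt [ 0.0118 -0.0048] open mm 53.7 F [ 0.9  0.4 -0.1]
shift [0.0031 0.0159 0.0463] turn [-0.0038 -0.0015 -0.0019]
0.259 632 [0.5497 0.2594 0.1771] [0.5495 0.2587 0.1771] [0.009 0.037 0.004]
0.3325 860 [0.5492 0.3334 0.1769] [0.5479 0.3317 0.1754] [0.011 0.04  0.007]
```

Request:
apply_moves:
  series:
    - {"x":0,"y":0.016,"z":0.02,"wx":-0.004,"wy":-0.0015,"wz":-0.002,"fingers":0.22}
    - {"x":0,"y":0,"z":0.025,"wx":0,"wy":0,"wz":0,"fingers":0.22}
    - {"x":0,"y":0,"z":0,"wx":0,"wy":0,"wz":0,"fingers":0.22}
    - {"x":0,"y":0,"z":0,"wx":0,"wy":0,"wz":0,"fingers":0.22}

```text
clock: 29.3
tool_pos: [0.5512, 0.2544, 0.2066]
eef_rot: [-0.704, 0.711, -0.001, -0.0]
contact_force: [-0.3, -0.6, -0.3]
opening: 0.611
```

```bash
python3 -c "
from h import *
to(.549,.259,.144)"
```

```text
t 29.3 tcp [0.5512 0.2544 0.2066] yawx -90.56 tilt [ 0.0015 -0.0026] open mm 53.8 F [-0.3 -0.6 -0.3]
shift [-0.0059  0.0029  0.0782] turn [-0.0005 -0.0008 -0.0031]
```

Request:
apply_moves:
  series:
    - {"x":-0.006,"y":0.003,"z":0,"wx":0,"wy":0,"wz":-0.003,"fingers":0.22}
    - {"x":0,"y":0,"z":0,"wx":0,"wy":0,"wz":0,"fingers":0.22}
    - {"x":0,"y":0,"z":0.01,"wx":0,"wy":0,"wz":0,"fingers":0.22}

```text
clock: 29.68
tool_pos: [0.5502, 0.2599, 0.2005]
eef_rot: [-0.707, 0.707, -0.002, 0.002]
contact_force: [0.1, 0.7, 0.5]
opening: 0.61
```

```bash
python3 -c "
from h import *
to(.549,.259,.144)"
```

```text
t 29.68 tcp [0.5502 0.2599 0.2005] yawx -90.04 tilt [ 0.0053 -0.0005] open mm 53.7 F [0.1 0.7 0.5]
shift [0.0011 0.0019 0.0706] turn [-0.0017 -0.0002 -0.0002]
```

Request:
apply_moves:
  series:
    - {"x":0.001,"y":0.002,"z":0.032,"wx":-0.001,"wy":0,"wz":0,"fingers":0.22}
    - {"x":0,"y":0,"z":0.032,"wx":0,"wy":0,"wz":0,"fingers":0.22}
    - {"x":0,"y":0,"z":0.005,"wx":0,"wy":0,"wz":0,"fingers":0.22}
    - {"x":0,"y":0,"z":0,"wx":0,"wy":0,"wz":0,"fingers":-1}
    - {"x":0,"y":0,"z":0,"wx":0,"wy":0,"wz":0,"fingers":-1}
    - {"x":0,"y":0,"z":0,"wx":0,"wy":0,"wz":0,"fingers":-1}
    - {"x":0,"y":0,"z":0,"wx":0,"wy":0,"wz":0,"fingers":-1}

```text
clock: 30.55
tool_pos: [0.5497, 0.26, 0.1452]
eef_rot: [-0.707, 0.707, -0.001, 0.002]
contact_force: [0.6, 0.4, -0.3]
opening: 0.448
```

Request:
apply_moves:
  series:
    - {"x":0,"y":0,"z":-0.017,"wx":0,"wy":0,"wz":0,"fingers":-1}
    - {"x":0,"y":0,"z":-0.003,"wx":0,"wy":0,"wz":0,"fingers":-1}
    - {"x":0,"y":0,"z":0,"wx":0,"wy":0,"wz":0,"fingers":-1}

```text
clock: 30.92
tool_pos: [0.55, 0.2602, 0.1632]
eef_rot: [-0.707, 0.707, -0.002, 0.003]
contact_force: [0.1, 0.1, -1.4]
opening: 0.446
```

```bash
python3 -c "
from h import *
to(.47,.259,.162)"
```

```text
t 30.93 tcp [0.55   0.2602 0.1632] yawx -90.01 tilt [0.0064 0.0018] open mm 39.3 F [ 0.1  0.1 -1.4]
shift [0.0015 0.1    0.0008] turn [-0.002   0.0006 -0.0001]
```

Request:
apply_moves:
  series:
    - {"x":0,"y":0.03,"z":0,"wx":-0.002,"wy":0,"wz":0,"fingers":-1}
    - {"x":0,"y":0.04,"z":0,"wx":0,"wy":0,"wz":0,"fingers":-1}
    - {"x":0,"y":0.03,"z":0,"wx":0,"wy":0,"wz":0,"fingers":-1}
    - {"x":0.03,"y":0,"z":0,"wx":0,"wy":0,"wz":0,"fingers":-1}
    - {"x":0.06,"y":0,"z":0,"wx":0,"wy":0,"wz":0,"fingers":-1}
    - {"x":0.07,"y":0,"z":0,"wx":0,"wy":0,"wz":0,"fingers":-1}
    - {"x":0.07,"y":0,"z":0,"wx":0,"wy":0,"wz":0,"fingers":-1}
    - {"x":0.07,"y":0,"z":0,"wx":0,"wy":0,"wz":0,"fingers":-1}

```text
clock: 31.92
tool_pos: [0.4699, 0.0212, 0.162]
eef_rot: [0.711, -0.703, -0.001, -0.005]
contact_force: [0.7, -0.2, -1.4]
opening: 0.447
```

Request:
apply_moves:
  series:
    - {"x":0.07,"y":0,"z":0,"wx":0,"wy":0,"wz":0,"fingers":-1}
    - {"x":0.07,"y":0,"z":0,"wx":0,"wy":0,"wz":0,"fingers":-1}
    - {"x":0.07,"y":-0.02,"z":0,"wx":0,"wy":0,"wz":0,"fingers":-1}
    - {"x":0.07,"y":-0.03,"z":0,"wx":0,"wy":0,"wz":0,"fingers":-1}
    - {"x":0.05,"y":-0.02,"z":0,"wx":0,"wy":0,"wz":0,"fingers":-1}
    - {"x":0,"y":0,"z":0,"wx":0,"wy":0,"wz":0,"fingers":-1}
    - {"x":0,"y":0,"z":0,"wx":0,"wy":0,"wz":0,"fingers":-1}

```text
clock: 32.8
tool_pos: [0.5285, -0.2568, 0.1597]
eef_rot: [0.708, -0.706, -0.0, -0.005]
contact_force: [-0.9, 0.5, -1.7]
opening: 0.45
```

```bash
python3 -c "
from h import *
to(.536,-.251,.055)"
```

```text
t 32.8 tcp [ 0.5285 -0.2568  0.1597] yawx -89.86 tilt [0.0061 0.0068] open mm 39.6 F [-0.9  0.5 -1.7]
shift [-0.0064 -0.0086  0.131 ] turn [-0.0019  0.0022  0.0008]
```

Request:
apply_moves:
  series:
    - {"x":-0.008,"y":-0.01,"z":0.03,"wx":-0.002,"wy":0.002,"wz":0.001,"fingers":-1}
    - {"x":0,"y":-0.002,"z":0.05,"wx":0,"wy":0,"wz":0,"fingers":-1}
    - {"x":0,"y":0,"z":0.033,"wx":0,"wy":0,"wz":0,"fingers":-1}
    - {"x":0,"y":0,"z":0.008,"wx":0,"wy":0,"wz":0,"fingers":-1}
    - {"x":0,"y":0,"z":0,"wx":0,"wy":0,"wz":0,"fingers":-1}

```text
clock: 33.42
tool_pos: [0.539, -0.2419, 0.0626]
eef_rot: [0.711, -0.704, -0.001, -0.001]
contact_force: [0.8, -0.5, -1.5]
opening: 0.452
```

```bash
python3 -c "
from h import *
to(.536,-.251,.055)"
```

```text
t 33.42 tcp [ 0.539  -0.2419  0.0626] yawx -89.43 tilt [0.0004 0.0033] open mm 39.7 F [ 0.8 -0.5 -1.5]
shift [0.0114 0.0039 0.0095] turn [-0.0001  0.001   0.0032]
```

Request:
apply_moves:
  series:
    - {"x":0.012,"y":0.002,"z":0,"wx":0,"wy":0,"wz":0,"fingers":-1}
    - {"x":0,"y":0,"z":0.009,"wx":0,"wy":0,"wz":0,"fingers":-1}
    - {"x":0,"y":0,"z":0,"wx":0,"wy":0,"wz":0,"fingers":0.12}
    - {"x":0,"y":0,"z":0,"wx":0,"wy":0,"wz":0,"fingers":0.12}
    - {"x":0,"y":0,"z":0,"wx":0,"wy":0,"wz":0,"fingers":0.12}
    - {"x":0,"y":0,"z":-0.04,"wx":0,"wy":0,"wz":0,"fingers":0.12}
    - {"x":0,"y":0,"z":-0.07,"wx":0,"wy":0,"wz":0,"fingers":0.12}
    - {"x":0,"y":0,"z":-0.07,"wx":0,"wy":0,"wz":0,"fingers":0.12}

```text
clock: 34.42
tool_pos: [0.536, -0.252, 0.2019]
eef_rot: [0.711, -0.703, -0.003, -0.001]
contact_force: [0.3, -1.1, -0.0]
opening: 0.561
```

Request:
apply_moves:
  series:
    - {"x":-0.04,"y":0,"z":-0.045,"wx":0,"wy":0,"wz":0,"fingers":0.22}
    - {"x":-0.07,"y":-0.002,"z":0,"wx":0,"wy":0,"wz":0,"fingers":0.22}
    - {"x":-0.07,"y":-0.002,"z":0,"wx":0,"wy":0,"wz":0,"fingers":0.22}
    - {"x":-0.07,"y":-0.002,"z":0,"wx":0,"wy":0,"wz":0,"fingers":0.22}
    - {"x":-0.07,"y":-0.002,"z":0,"wx":0,"wy":0,"wz":0,"fingers":0.22}
    - {"x":-0.07,"y":-0.002,"z":0,"wx":0,"wy":0,"wz":0,"fingers":0.22}
    - {"x":-0.07,"y":-0.002,"z":0,"wx":0,"wy":0,"wz":0,"fingers":0.22}
    - {"x":-0.07,"y":-0.002,"z":0,"wx":0,"wy":0,"wz":0,"fingers":0.22}

```text
clock: 35.42
tool_pos: [0.5493, 0.1776, 0.2463]
eef_rot: [-0.706, 0.708, -0.005, 0.004]
contact_force: [1.4, 0.4, -0.0]
opening: 0.606
```

Request:
apply_moves:
  series:
    - {"x":-0.07,"y":0,"z":0,"wx":0,"wy":0,"wz":0,"fingers":0.22}
    - {"x":-0.06,"y":0,"z":0,"wx":0,"wy":0,"wz":0,"fingers":0.22}
    - {"x":-0.02,"y":0,"z":0,"wx":0,"wy":0,"wz":0,"fingers":0.22}
    - {"x":0,"y":0,"z":0,"wx":0,"wy":0,"wz":0,"fingers":0.22}
    - {"x":0,"y":0,"z":0,"wx":0,"wy":0,"wz":0,"fingers":0.22}

```text
clock: 36.05
tool_pos: [0.5474, 0.3047, 0.2464]
eef_rot: [0.709, -0.706, 0.004, -0.004]
contact_force: [0.1, -0.9, -0.4]
opening: 0.61
```

```bash
python3 -c "
from h import *
to(.548,.3325,.205);hoops()
p,w=cloud('top');cv2.imwrite('pics/top3.png',p[150:310,80:430,::-1].repeat(2,0).repeat(2,1))"
```

```text
t 36.05 tcp [0.5474 0.3047 0.2464] yawx -89.76 tilt [ 0.0121 -0.0005] open mm 53.7 F [ 0.1 -0.9 -0.4]
shift [-0.0348 -0.0003  0.0517] turn [-0.0039 -0.0002  0.0013]
0.3325 627 [0.5497 0.3374 0.177 ] [0.5481 0.3319 0.1756] [0.01  0.04  0.007]
```

View pics/top3.png

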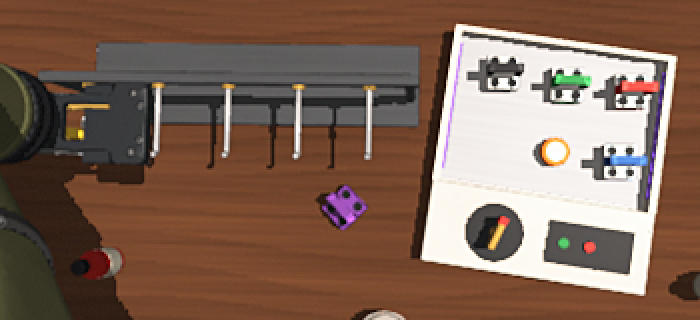

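Picture 8 shows black, green (565,88), red (625,92), blue (620,160) and the puck (553,152) standing in the tray. Yellow is the last one.

Request:
apply_moves:
  series:
    - {"x":-0.03,"y":0,"z":0,"wx":-0.003,"wy":0,"wz":0,"fingers":0.22}
    - {"x":-0.006,"y":0,"z":0.025,"wx":0,"wy":0,"wz":0,"fingers":0.22}
    - {"x":0,"y":0,"z":0.025,"wx":0,"wy":0,"wz":0,"fingers":0.22}
    - {"x":0,"y":0,"z":0,"wx":0,"wy":0,"wz":0,"fingers":0.22}

```text
clock: 36.65
tool_pos: [0.5494, 0.3253, 0.203]
eef_rot: [-0.705, 0.709, -0.003, -0.002]
contact_force: [-0.0, -0.1, -0.5]
opening: 0.61
```

```bash
python3 -c "
from h import *
to(.548,.3322,.144)"
```

```text
t 36.65 tcp [0.5494 0.3253 0.203 ] yawx -90.3 tilt [ 0.002  -0.0068] open mm 53.7 F [-0.  -0.1 -0.5]
shift [-0.0091  0.002   0.0737] turn [-0.0006 -0.0022 -0.0017]
```

Request:
apply_moves:
  series:
    - {"x":-0.009,"y":0.002,"z":0,"wx":0,"wy":-0.002,"wz":-0.002,"fingers":0.22}
    - {"x":0,"y":0,"z":0,"wx":0,"wy":0,"wz":0,"fingers":0.22}
    - {"x":0,"y":0,"z":0.002,"wx":0,"wy":0,"wz":0,"fingers":0.22}

```text
clock: 37.02
tool_pos: [0.5486, 0.3316, 0.202]
eef_rot: [-0.707, 0.707, -0.001, 0.001]
contact_force: [-0.8, 0.1, -0.5]
opening: 0.608
```

```bash
python3 -c "
from h import *
to(.548,.3322,.144)"
```

```text
t 37.02 tcp [0.5486 0.3316 0.202 ] yawx -90.02 tilt [ 0.0034 -0.0003] open mm 53.5 F [-0.8  0.1 -0.5]
shift [-0.0008  0.001   0.0725] turn [-0.0011 -0.0001 -0.0001]
```

Request:
apply_moves:
  series:
    - {"x":-0.001,"y":0.001,"z":0.033,"wx":-0.001,"wy":0,"wz":0,"fingers":0.22}
    - {"x":0,"y":0,"z":0.033,"wx":0,"wy":0,"wz":0,"fingers":0.22}
    - {"x":0,"y":0,"z":0.005,"wx":0,"wy":0,"wz":0,"fingers":0.22}
    - {"x":0,"y":0,"z":0,"wx":0,"wy":0,"wz":0,"fingers":-1}
    - {"x":0,"y":0,"z":0,"wx":0,"wy":0,"wz":0,"fingers":-1}
    - {"x":0,"y":0,"z":0,"wx":0,"wy":0,"wz":0,"fingers":-1}
    - {"x":0,"y":0,"z":0,"wx":0,"wy":0,"wz":0,"fingers":-1}

```text
clock: 37.9
tool_pos: [0.5505, 0.334, 0.1486]
eef_rot: [-0.707, 0.707, -0.001, 0.004]
contact_force: [0.7, 0.1, -1.3]
opening: 0.445
```

Request:
apply_moves:
  series:
    - {"x":0,"y":0,"z":-0.017,"wx":0,"wy":0,"wz":0,"fingers":-1}
    - {"x":0,"y":0,"z":-0.003,"wx":0,"wy":0,"wz":0,"fingers":-1}
    - {"x":0,"y":0,"z":0,"wx":0,"wy":0,"wz":0,"fingers":-1}

```text
clock: 38.28
tool_pos: [0.5507, 0.3341, 0.1665]
eef_rot: [-0.707, 0.707, -0.001, 0.005]
contact_force: [0.6, -0.1, -2.3]
opening: 0.451
```

```bash
python3 -c "
from h import *
to(.47,.3322,.162)"
```

```text
t 38.27 tcp [0.5507 0.3341 0.1665] yawx -90.06 tilt [0.0082 0.0051] open mm 39.7 F [ 0.6 -0.1 -2.3]
shift [0.0025 0.1009 0.0048] turn [-0.0026  0.0016 -0.0004]
```

Request:
apply_moves:
  series:
    - {"x":0,"y":0.03,"z":0,"wx":-0.002,"wy":0,"wz":0,"fingers":-1}
    - {"x":0,"y":0.04,"z":0,"wx":0,"wy":0,"wz":0,"fingers":-1}
    - {"x":0,"y":0.03,"z":0,"wx":0,"wy":0,"wz":0,"fingers":-1}
    - {"x":0.03,"y":0,"z":0,"wx":0,"wy":0,"wz":0,"fingers":-1}
    - {"x":0.06,"y":0,"z":0,"wx":0,"wy":0,"wz":0,"fingers":-1}
    - {"x":0.07,"y":0,"z":0,"wx":0,"wy":0,"wz":0,"fingers":-1}
    - {"x":0.07,"y":0,"z":0,"wx":0,"wy":0,"wz":0,"fingers":-1}
    - {"x":0.07,"y":0,"z":0,"wx":0,"wy":0,"wz":0,"fingers":-1}

```text
clock: 39.28
tool_pos: [0.4692, 0.0955, 0.1642]
eef_rot: [0.71, -0.704, -0.002, -0.007]
contact_force: [1.0, -0.9, -2.3]
opening: 0.446
```

Request:
apply_moves:
  series:
    - {"x":0.07,"y":0,"z":0,"wx":0,"wy":0,"wz":0,"fingers":-1}
    - {"x":0.07,"y":0,"z":0,"wx":0,"wy":0,"wz":0,"fingers":-1}
    - {"x":0.06,"y":0,"z":0,"wx":0,"wy":0,"wz":0,"fingers":-1}
    - {"x":0.02,"y":-0.03,"z":0,"wx":0,"wy":0,"wz":0,"fingers":-1}
    - {"x":0,"y":-0.05,"z":0,"wx":0,"wy":0,"wz":0,"fingers":-1}
    - {"x":0,"y":-0.02,"z":0,"wx":0,"wy":0,"wz":0,"fingers":-1}
    - {"x":0,"y":0,"z":0,"wx":0,"wy":0,"wz":0,"fingers":-1}
    - {"x":0,"y":0,"z":0,"wx":0,"wy":0,"wz":0,"fingers":-1}

```text
clock: 40.28
tool_pos: [0.551, -0.094, 0.1624]
eef_rot: [-0.706, 0.708, 0.001, 0.005]
contact_force: [0.4, 1.2, -2.0]
opening: 0.449
```

```bash
python3 -c "
from h import *
to(.558,-.103,.058)"
```

```text
t 40.27 tcp [ 0.551  -0.094   0.1624] yawx -90.16 tilt [0.0052 0.0091] open mm 39.5 F [ 0.4  1.2 -2. ]
shift [ 0.0125 -0.0081  0.1304] turn [-0.0017  0.0029 -0.0009]
```

Request:
apply_moves:
  series:
    - {"x":0.012,"y":-0.008,"z":0.03,"wx":-0.002,"wy":0.003,"wz":-0.001,"fingers":-1}
    - {"x":0,"y":-0.002,"z":0.05,"wx":0,"wy":0,"wz":0,"fingers":-1}
    - {"x":0,"y":0,"z":0.033,"wx":0,"wy":0,"wz":0,"fingers":-1}
    - {"x":0,"y":0,"z":0.006,"wx":0,"wy":0,"wz":0,"fingers":-1}
    - {"x":0,"y":0,"z":0,"wx":0,"wy":0,"wz":0,"fingers":-1}

```text
clock: 40.9
tool_pos: [0.5561, -0.103, 0.0666]
eef_rot: [0.708, -0.706, -0.0, 0.001]
contact_force: [0.9, 0.1, -1.3]
opening: 0.448
```

```bash
python3 -c "
from h import *
to(.558,-.103,.058)"
```

```text
t 40.9 tcp [ 0.5561 -0.103   0.0666] yawx -89.84 tilt [-0.0023 -0.0014] open mm 39.5 F [ 0.9  0.1 -1.3]
shift [ 0.     -0.0024  0.0108] turn [ 0.0007 -0.0004  0.0009]
```

Request:
apply_moves:
  series:
    - {"x":0,"y":-0.001,"z":0.01,"wx":0,"wy":0,"wz":0,"fingers":-1}
    - {"x":0,"y":0,"z":0,"wx":0,"wy":0,"wz":0,"fingers":0.12}
    - {"x":0,"y":0,"z":0,"wx":0,"wy":0,"wz":0,"fingers":0.12}
    - {"x":0,"y":0,"z":0,"wx":0,"wy":0,"wz":0,"fingers":0.12}
    - {"x":0,"y":0,"z":-0.04,"wx":0,"wy":0,"wz":0,"fingers":0.12}
    - {"x":0,"y":0,"z":-0.07,"wx":0,"wy":0,"wz":0,"fingers":0.12}
    - {"x":0,"y":0,"z":-0.07,"wx":0,"wy":0,"wz":0,"fingers":0.12}
    - {"x":0,"y":0.03,"z":0,"wx":0,"wy":0,"wz":0,"fingers":0.12}

```text
clock: 41.9
tool_pos: [0.5362, -0.1023, 0.2101]
eef_rot: [0.708, -0.706, 0.003, -0.002]
contact_force: [-0.7, -0.1, -0.8]
opening: 0.563
```

Request:
apply_moves:
  series:
    - {"x":0,"y":0.06,"z":0,"wx":0,"wy":0,"wz":0,"fingers":0}
    - {"x":0,"y":0.04,"z":0,"wx":0,"wy":0,"wz":0,"fingers":0}
    - {"x":0,"y":0,"z":0,"wx":0,"wy":0,"wz":0,"fingers":0}
    - {"x":0,"y":0,"z":0,"wx":0,"wy":0,"wz":0,"fingers":0}

```text
clock: 42.4
tool_pos: [0.4546, -0.1029, 0.2118]
eef_rot: [0.708, -0.706, 0.005, -0.003]
contact_force: [0.5, 0.0, 0.4]
opening: 0.5
```

```bash
cat >> h.py <<'E'
def key(n):
    p,w=cloud(n);z=w[...,2]
    q=w[(z>.07)&(z<.1)&(abs(w[...,0]-.4545)<.035)&(abs(w[...,1]+.1045)<.035)]
    if len(q)<20: print(n,"no key");return p,w
    c,sz,a=cv2.minAreaRect(q[:,:2].astype(np.float32)); d=cv2.fitLine(q[:,:2].astype(np.float32),cv2.DIST_L2,0,.01,.01).ravel()
    print(n,len(q),"c",np.round(c,4),"sz",np.round(sz,4),a,"line yaw",np.degrees(np.arctan2(d[1],d[0]))%180-180);return p,w
E
python3 -c "
from h import *
to(.4545,-.1045,.2)
p,w=key('side');cv2.imwrite('pics/s3.png',cv2.resize(p[90:300,250:530,::-1],None,fx=2,fy=2))
p,w=key('wrist');cv2.imwrite('pics/w3.png',p[:,:,::-1])"
```

```text
t 42.4 tcp [ 0.4546 -0.1029  0.2118] yawx -89.87 tilt [ 0.0106 -0.0025] open mm 44.0 F [0.5 0.  0.4]
shift [0.0019 0.0002 0.0148] turn [-0.0034 -0.0008  0.0007]
side 125 c [ 0.4532 -0.1044] sz [0.0094 0.0389] 63.503204345703125 line yaw -23.578308
wrist 545 c [ 0.4531 -0.1055] sz [0.0091 0.0384] 64.31423950195312 line yaw -24.947693
```

View pics/s3.png

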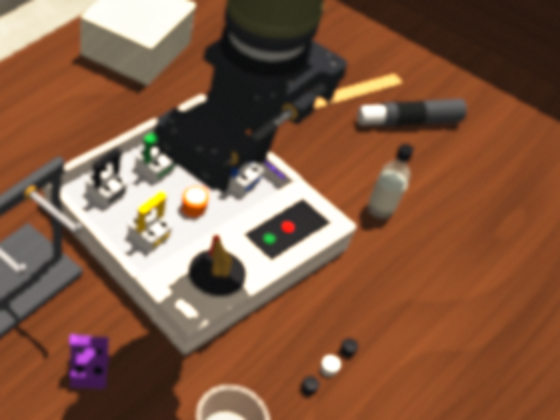

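View pics/w3.png

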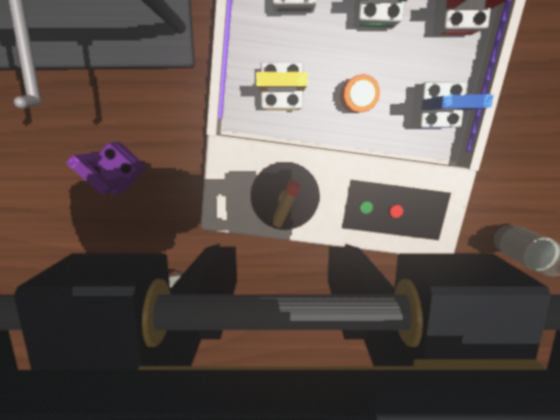

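Pictures 9–10 show all five holders and the puck standing in the tray: yellow (282,85), puck (361,93), blue (445,103), with green, red and black behind. The key is at (287,203).

```bash
python3 -c "
from h import *
print(get_state()['q'].round(3));to(.4533,-.105,.115,-114.5)"
```

```text
[ 0.424  0.556 -0.462  2.061  0.429  0.606 -1.902]
t 42.5 tcp [ 0.4546 -0.1029  0.2115] yawx -89.87 tilt [ 0.01   -0.0023] open mm 44.2 F [-0.2 -0.3  0. ]
shift [0.0024 0.0028 0.1207] turn [-3.300e-03 -1.000e-04  1.369e-01]
```

Request:
apply_moves:
  series:
    - {"x":0.002,"y":0.003,"z":0.02,"wx":-0.003,"wy":0,"wz":0.046,"fingers":-0.3}
    - {"x":0,"y":0,"z":0.03,"wx":0,"wy":0,"wz":0.046,"fingers":-0.3}
    - {"x":0,"y":0,"z":0.02,"wx":0,"wy":0,"wz":0.046,"fingers":-0.3}
    - {"x":0,"y":0,"z":0,"wx":0,"wy":0,"wz":0,"fingers":-0.3}
    - {"x":0,"y":0,"z":0,"wx":0,"wy":0,"wz":0,"fingers":-0.3}

```text
clock: 43.12
tool_pos: [0.459, -0.1038, 0.1539]
eef_rot: [-0.536, 0.844, -0.002, 0.003]
contact_force: [-0.2, 0.1, 0.0]
opening: 0.353
```

```bash
python3 -c "
from h import *
print(get_state()['q'].round(3));to(.4533,-.105,.115,-114.5)"
```

```text
[ 0.289  0.645 -0.259  2.107  0.383  0.426 -2.281]
t 43.12 tcp [ 0.459  -0.1038  0.1539] yawx -115.2 tilt [ 0.007  -0.0007] open mm 31.0 F [-0.2  0.1  0. ]
shift [0.0045 0.0062 0.0485] turn [-0.0021  0.0007 -0.0039]
```

Request:
apply_moves:
  series:
    - {"x":0.004,"y":0.006,"z":0,"wx":0,"wy":0,"wz":-0.057,"fingers":-0.3}
    - {"x":0,"y":0,"z":0,"wx":0,"wy":0,"wz":-0.057,"fingers":-0.3}
    - {"x":0,"y":0,"z":0,"wx":0,"wy":0,"wz":-0.057,"fingers":-0.3}
    - {"x":0,"y":0,"z":0,"wx":0,"wy":0,"wz":-0.057,"fingers":-0.3}
    - {"x":0,"y":0,"z":0,"wx":0,"wy":0,"wz":-0.057,"fingers":-0.3}
    - {"x":0,"y":0,"z":0,"wx":0,"wy":0,"wz":-0.057,"fingers":-0.3}
    - {"x":0,"y":0,"z":0,"wx":0,"wy":0,"wz":-0.057,"fingers":-0.3}
    - {"x":0,"y":0,"z":0,"wx":0,"wy":0,"wz":-0.057,"fingers":-0.3}

```text
clock: 44.12
tool_pos: [0.4598, -0.1064, 0.1602]
eef_rot: [0.967, -0.256, 0.011, -0.001]
contact_force: [0.2, 0.3, -1.1]
opening: 0.353
```

Request:
apply_moves:
  series:
    - {"x":0,"y":0,"z":0,"wx":0,"wy":0,"wz":-0.057,"fingers":-0.3}
    - {"x":0,"y":0,"z":0,"wx":0,"wy":0,"wz":-0.057,"fingers":-0.3}
    - {"x":0,"y":0,"z":0,"wx":0,"wy":0,"wz":-0.057,"fingers":-0.3}
    - {"x":0,"y":0,"z":0,"wx":0,"wy":0,"wz":-0.057,"fingers":-0.3}
    - {"x":0,"y":0,"z":0,"wx":0,"wy":0,"wz":-0.057,"fingers":-0.3}
    - {"x":0,"y":0,"z":0,"wx":0,"wy":0,"wz":-0.057,"fingers":-0.3}
    - {"x":0,"y":0,"z":0,"wx":0,"wy":0,"wz":0,"fingers":-0.3}

```text
clock: 45.0
tool_pos: [0.4652, -0.1101, 0.1661]
eef_rot: [0.955, 0.294, 0.016, 0.01]
contact_force: [0.3, 0.5, -0.3]
opening: 0.349
```

```bash
python3 -c "
from h import *
print(get_state()['q'].round(3));to(.4533,-.105,.115,65.5)"
```

```text
[ 0.71   0.781 -0.973  2.085  0.99   0.787 -0.295]
t 45.0 tcp [ 0.4652 -0.1101  0.1661] yawx 34.27 tilt [ 0.0369 -0.0094] open mm 30.7 F [ 0.3  0.5 -0.3]
shift [-0.0103 -0.0154  0.0632] turn [ 0.0111 -0.0054 -0.1736]
```

Request:
apply_moves:
  series:
    - {"x":-0.005,"y":-0.008,"z":0.01,"wx":0.004,"wy":-0.002,"wz":-0.055,"fingers":-0.3}
    - {"x":-0.003,"y":-0.005,"z":0.01,"wx":0.004,"wy":-0.002,"wz":-0.055,"fingers":-0.3}
    - {"x":0,"y":-0.003,"z":0.01,"wx":0.002,"wy":0,"wz":-0.055,"fingers":-0.3}
    - {"x":0,"y":0,"z":0.01,"wx":0,"wy":0,"wz":-0.01,"fingers":-0.3}
    - {"x":0,"y":0,"z":0,"wx":0,"wy":0,"wz":0,"fingers":-0.3}

```text
clock: 45.62
tool_pos: [0.4547, -0.1061, 0.1351]
eef_rot: [0.84, 0.542, 0.004, 0.003]
contact_force: [1.2, -0.2, -0.7]
opening: 0.346
```

```bash
python3 -c "
from h import *
print(get_state()['q'].round(3));to(.4533,-.105,.115,65.5)"
```

```text
[ 0.735  0.88  -1.049  2.113  1.103  0.848  0.135]
t 45.62 tcp [ 0.4547 -0.1061  0.1351] yawx 65.69 tilt [ 0.0103 -0.    ] open mm 30.4 F [ 1.2 -0.2 -0.7]
shift [ 0.0004 -0.0023  0.0251] turn [ 0.003  -0.0014  0.001 ]
```

Request:
apply_moves:
  series:
    - {"x":0,"y":-0.002,"z":0.03,"wx":0.003,"wy":-0.001,"wz":0,"fingers":-0.3}
    - {"x":0,"y":0,"z":0.035,"wx":0,"wy":0,"wz":0,"fingers":-0.3}
    - {"x":0,"y":0,"z":0.02,"wx":0,"wy":0,"wz":0,"fingers":-0.3}
    - {"x":0,"y":0,"z":0,"wx":0,"wy":0,"wz":0,"fingers":-0.3}

```text
clock: 46.12
tool_pos: [0.456, -0.106, 0.0673]
eef_rot: [0.844, 0.537, 0.002, 0.002]
contact_force: [-0.1, 0.7, 0.3]
opening: 0.349
```

```bash
python3 -c "
from h import *
to(.4533,-.105,.058,65.5)"
```

```text
t 46.12 tcp [ 0.456  -0.106   0.0673] yawx 64.93 tilt [ 0.0053 -0.0014] open mm 30.7 F [-0.1  0.7  0.3]
shift [-0.0004 -0.0037  0.0116] turn [ 0.0017 -0.0003 -0.0032]
```

Request:
apply_moves:
  series:
    - {"x":0,"y":-0.004,"z":0.009,"wx":0.001,"wy":0,"wz":-0.003,"fingers":-0.3}
    - {"x":0,"y":0,"z":0,"wx":0,"wy":0,"wz":0,"fingers":-1}
    - {"x":0,"y":0,"z":0,"wx":0,"wy":0,"wz":0,"fingers":-1}
    - {"x":0,"y":0,"z":0,"wx":0,"wy":0,"wz":0,"fingers":-1}
    - {"x":0,"y":0,"z":0,"wx":0,"wy":0,"wz":0,"fingers":-1}
  force: 40

```text
clock: 46.75
tool_pos: [0.4535, -0.1061, 0.0613]
eef_rot: [0.842, 0.539, 0.001, 0.002]
contact_force: [0.0, 0.4, -3.7]
opening: 0.089
```

Request:
apply_moves:
  series:
    - {"x":0,"y":0,"z":0,"wx":0,"wy":0,"wz":0.03,"fingers":-1}
    - {"x":0,"y":0,"z":0,"wx":0,"wy":0,"wz":0.04,"fingers":-1}
    - {"x":0,"y":0,"z":0,"wx":0,"wy":0,"wz":0.04,"fingers":-1}
    - {"x":0,"y":0,"z":0,"wx":0,"wy":0,"wz":0.04,"fingers":-1}

```text
clock: 47.25
tool_pos: [0.4534, -0.1062, 0.0613]
eef_rot: [0.947, 0.321, 0.001, 0.002]
contact_force: [-0.5, -1.1, -2.6]
opening: 0.089
```

```bash
python3 -c "
from h import *
s=state();print(s['moment'],s['q'].round(2));to(.4533,-.105,.058,65.5)"
```

```text
t 47.25 tcp [ 0.4534 -0.1062  0.0613] yawx 37.48 tilt [ 0.004  -0.0031] open mm 7.8 F [-0.5 -1.1 -2.6]
[-0.25618389 -0.0398825   0.08312983] [ 0.65  0.98 -0.89  2.15  1.31  0.74 -0.52]
t 47.25 tcp [ 0.4534 -0.1062  0.0613] yawx 37.48 tilt [ 0.004  -0.0031] open mm 7.8 F [-0.5 -1.1 -2.6]
shift [ 0.0008 -0.0013  0.0042] turn [ 0.0016 -0.     -0.1557]
```

Request:
apply_moves:
  series:
    - {"x":0,"y":0,"z":0,"wx":0,"wy":0,"wz":0.05,"fingers":-1}
    - {"x":0,"y":0,"z":0,"wx":0,"wy":0,"wz":0.055,"fingers":-1}
    - {"x":0,"y":0,"z":0,"wx":0,"wy":0,"wz":0.055,"fingers":-1}
    - {"x":0,"y":0,"z":0,"wx":0,"wy":0,"wz":0.055,"fingers":-1}
    - {"x":0,"y":0,"z":0,"wx":0,"wy":0,"wz":0.055,"fingers":-1}
    - {"x":0,"y":0,"z":0,"wx":0,"wy":0,"wz":0.055,"fingers":-1}
    - {"x":0,"y":0,"z":0,"wx":0,"wy":0,"wz":0.055,"fingers":-1}
    - {"x":0,"y":0,"z":0,"wx":0,"wy":0,"wz":0.055,"fingers":-1}

```text
clock: 48.25
tool_pos: [0.4532, -0.1062, 0.0613]
eef_rot: [0.929, -0.369, 0.002, 0.001]
contact_force: [-0.4, -1.7, -3.0]
opening: 0.087
```

```bash
python3 -c "
from h import *
s=get_state();print(s['moment'],s['q'].round(2));to(.4533,-.1055,.061,-100)"
```

```text
[-0.29325456  0.1698824   0.10689908] [ 0.56  0.92 -0.72  2.16  1.26  0.59 -1.88]
t 48.25 tcp [ 0.4532 -0.1062  0.0613] yawx -43.29 tilt [ 0.004  -0.0031] open mm 7.7 F [-0.4 -1.7 -3. ]
shift [-0.0005 -0.0007  0.0004] turn [-0.0009 -0.0014  0.315 ]
```

Request:
apply_moves:
  series:
    - {"x":0,"y":0,"z":0,"wx":0,"wy":0,"wz":0.05,"fingers":-1}
    - {"x":0,"y":0,"z":0,"wx":0,"wy":0,"wz":0.05,"fingers":-1}
    - {"x":0,"y":0,"z":0,"wx":0,"wy":0,"wz":0.05,"fingers":-1}
    - {"x":0,"y":0,"z":0,"wx":0,"wy":0,"wz":0.04,"fingers":-1}
    - {"x":0,"y":0,"z":0,"wx":0,"wy":0,"wz":0,"fingers":-1}

```text
clock: 48.88
tool_pos: [0.4531, -0.1061, 0.0613]
eef_rot: [0.774, -0.633, 0.003, 0.0]
contact_force: [-0.4, -2.2, -1.5]
opening: 0.089
```

```bash
python3 -c "
from h import *
s=get_state();print(s['moment'],s['q'].round(2));to(.4533,-.1055,.061,-100)"
```

```text
[-0.25211225  0.14676239 -0.06419186] [ 0.51  0.89 -0.62  2.16  1.22  0.51 -2.46]
t 48.88 tcp [ 0.4531 -0.1061  0.0613] yawx -78.51 tilt [ 0.0039 -0.0034] open mm 7.8 F [-0.4 -2.2 -1.5]
shift [-0.0007 -0.0004  0.0004] turn [-0.0012 -0.0011  0.1194]
```

Request:
apply_moves:
  series:
    - {"x":0,"y":0,"z":0,"wx":0,"wy":0,"wz":0,"fingers":-0.4}
    - {"x":0,"y":0,"z":0,"wx":0,"wy":0,"wz":0,"fingers":-0.4}
    - {"x":0,"y":0,"z":0,"wx":0,"wy":0,"wz":0,"fingers":-0.4}
    - {"x":0,"y":0,"z":-0.04,"wx":0,"wy":0,"wz":0,"fingers":-0.3}
    - {"x":0,"y":0,"z":-0.05,"wx":0,"wy":0,"wz":0,"fingers":-0.3}
    - {"x":0,"y":0,"z":0,"wx":0,"wy":0,"wz":-0.055,"fingers":-0.3}
    - {"x":0,"y":0,"z":0,"wx":0,"wy":0,"wz":-0.055,"fingers":-0.3}
    - {"x":0,"y":0,"z":0,"wx":0,"wy":0,"wz":-0.055,"fingers":-0.3}

```text
clock: 49.88
tool_pos: [0.4547, -0.1032, 0.137]
eef_rot: [0.916, -0.402, 0.004, -0.002]
contact_force: [0.8, -0.3, 0.4]
opening: 0.35
```

Request:
apply_moves:
  series:
    - {"x":0,"y":0,"z":0,"wx":0,"wy":0,"wz":-0.055,"fingers":-0.3}
    - {"x":0,"y":0,"z":0,"wx":0,"wy":0,"wz":-0.055,"fingers":-0.3}
    - {"x":0,"y":0,"z":0,"wx":0,"wy":0,"wz":-0.055,"fingers":-0.3}
    - {"x":0,"y":0,"z":0,"wx":0,"wy":0,"wz":-0.055,"fingers":-0.3}
    - {"x":0,"y":0,"z":0,"wx":0,"wy":0,"wz":-0.055,"fingers":-0.3}
    - {"x":0,"y":0,"z":0,"wx":0,"wy":0,"wz":-0.055,"fingers":-0.3}
    - {"x":0,"y":0,"z":0,"wx":0,"wy":0,"wz":-0.055,"fingers":-0.3}
    - {"x":0,"y":0,"z":0,"wx":0,"wy":0,"wz":-0.055,"fingers":-0.3}

```text
clock: 50.88
tool_pos: [0.4551, -0.1023, 0.1379]
eef_rot: [0.954, 0.299, 0.006, 0.0]
contact_force: [0.1, 0.4, -0.2]
opening: 0.35
```

Request:
apply_moves:
  series:
    - {"x":0,"y":0,"z":0,"wx":0,"wy":0,"wz":-0.055,"fingers":-0.3}
    - {"x":0,"y":0,"z":0,"wx":0,"wy":0,"wz":-0.055,"fingers":-0.3}
    - {"x":0,"y":0,"z":0,"wx":0,"wy":0,"wz":-0.055,"fingers":-0.3}
    - {"x":0,"y":0,"z":0,"wx":0,"wy":0,"wz":0,"fingers":-0.3}
    - {"x":0,"y":0,"z":0,"wx":0,"wy":0,"wz":0,"fingers":-0.3}

```text
clock: 51.5
tool_pos: [0.4551, -0.1019, 0.138]
eef_rot: [0.841, 0.54, 0.007, 0.001]
contact_force: [-0.6, -0.4, 0.3]
opening: 0.347
```

```bash
python3 -c "
from h import *
s=get_state();print(s['q'].round(2));to(.4533,-.1055,.115,101.5)
key('side')"
```

```text
[ 0.81  0.98 -1.26  2.11  1.17  1.03  0.04]
t 51.5 tcp [ 0.4551 -0.1019  0.138 ] yawx 65.42 tilt [0.0124 0.005 ] open mm 30.5 F [-0.6 -0.4  0.3]
shift [-0.0053 -0.0005  0.0287] turn [ 0.0038 -0.0021 -0.2004]
side 148 c [ 0.4523 -0.1038] sz [0.0382 0.0106] 13.624775886535645 line yaw -168.03975
```

Request:
apply_moves:
  series:
    - {"x":-0.004,"y":-0.001,"z":0,"wx":0.003,"wy":-0.002,"wz":-0.055,"fingers":-0.3}
    - {"x":-0.001,"y":0,"z":0,"wx":0,"wy":0,"wz":-0.055,"fingers":-0.3}
    - {"x":0,"y":0,"z":0,"wx":0,"wy":0,"wz":-0.055,"fingers":-0.3}
    - {"x":0,"y":0,"z":0,"wx":0,"wy":0,"wz":-0.035,"fingers":-0.3}
    - {"x":0,"y":0,"z":0,"wx":0,"wy":0,"wz":0,"fingers":-0.3}

```text
clock: 52.18
tool_pos: [0.453, -0.1056, 0.1385]
eef_rot: [0.629, 0.778, 0.001, 0.001]
contact_force: [-1.3, 1.0, 0.1]
opening: 0.354
```

```bash
python3 -c "
from h import *
s=get_state();print(s['q'].round(2));to(.4533,-.1055,.115,101.5)"
```

```text
[ 0.84  1.04 -1.35  2.1   1.19  1.14  0.66]
t 52.17 tcp [ 0.453  -0.1056  0.1385] yawx 102.07 tilt [0.0017 0.0001] open mm 31.2 F [-1.3  1.   0.1]
shift [0.0001 0.0003 0.0293] turn [0.0006 0.0001 0.0032]
```

Well aligned. I'll descend, grip and wind.

Request:
apply_moves:
  series:
    - {"x":0,"y":0,"z":0.035,"wx":0,"wy":0,"wz":0.003,"fingers":-0.3}
    - {"x":0,"y":0,"z":0.04,"wx":0,"wy":0,"wz":0,"fingers":-0.3}
    - {"x":0,"y":0,"z":0.025,"wx":0,"wy":0,"wz":0,"fingers":-0.3}
    - {"x":0,"y":0,"z":0,"wx":0,"wy":0,"wz":0,"fingers":-0.3}

```text
clock: 52.68
tool_pos: [0.4544, -0.106, 0.0572]
eef_rot: [0.638, 0.77, 0.001, 0.002]
contact_force: [-0.4, -0.3, -0.3]
opening: 0.352
```

```bash
python3 -c "
from h import *
to(.4533,-.1058,.060,101.5)"
```

```text
t 52.67 tcp [ 0.4544 -0.106   0.0572] yawx 100.72 tilt [ 0.004  -0.0015] open mm 31.0 F [-0.4 -0.3 -0.3]
shift [ 0.0005 -0.0013 -0.0035] turn [ 0.0012  0.0007 -0.0043]
```

Request:
apply_moves:
  series:
    - {"x":0,"y":-0.001,"z":0,"wx":0,"wy":0,"wz":-0.004,"fingers":-1}
    - {"x":0,"y":0,"z":0,"wx":0,"wy":0,"wz":0,"fingers":-1}
    - {"x":0,"y":0,"z":0,"wx":0,"wy":0,"wz":0,"fingers":-1}
    - {"x":0,"y":0,"z":0,"wx":0,"wy":0,"wz":0,"fingers":-1}

```text
clock: 53.18
tool_pos: [0.4544, -0.1058, 0.059]
eef_rot: [0.634, 0.774, 0.002, 0.003]
contact_force: [0.8, 0.8, -6.0]
opening: 0.096
```

Request:
apply_moves:
  series:
    - {"x":0,"y":0,"z":0,"wx":0,"wy":0,"wz":0.03,"fingers":-1}
    - {"x":0,"y":0,"z":0,"wx":0,"wy":0,"wz":0.05,"fingers":-1}
    - {"x":0,"y":0,"z":0,"wx":0,"wy":0,"wz":0.055,"fingers":-1}
    - {"x":0,"y":0,"z":0,"wx":0,"wy":0,"wz":0.055,"fingers":-1}
    - {"x":0,"y":0,"z":0,"wx":0,"wy":0,"wz":0.055,"fingers":-1}
    - {"x":0,"y":0,"z":0,"wx":0,"wy":0,"wz":0.055,"fingers":-1}
    - {"x":0,"y":0,"z":0,"wx":0,"wy":0,"wz":0.055,"fingers":-1}
    - {"x":0,"y":0,"z":0,"wx":0,"wy":0,"wz":0.055,"fingers":-1}

```text
clock: 54.18
tool_pos: [0.4539, -0.1071, 0.0589]
eef_rot: [0.976, 0.218, 0.002, 0.003]
contact_force: [0.5, 0.8, -4.2]
opening: 0.102
```

```bash
python3 -c "
from h import *
s=get_state();print(s['moment'],s['q'].round(2));to(.4533,-.1055,.061,3.5)"
```

```text
[ 0.07206278 -0.10396489  0.15577156] [ 0.77  1.12 -1.17  2.15  1.38  1.01 -0.79]
t 54.17 tcp [ 0.4539 -0.1071  0.0589] yawx 25.23 tilt [ 0.006  -0.0038] open mm 9.0 F [ 0.5  0.8 -4.2]
shift [ 0.0002 -0.0021 -0.0026] turn [ 0.0017 -0.0015  0.1207]
```

Request:
apply_moves:
  series:
    - {"x":0,"y":0,"z":0,"wx":0,"wy":0,"wz":0.04,"fingers":-1}
    - {"x":0,"y":0,"z":0,"wx":0,"wy":0,"wz":0.04,"fingers":-1}
    - {"x":0,"y":0,"z":0,"wx":0,"wy":0,"wz":0.03,"fingers":-1}

```text
clock: 54.55
tool_pos: [0.4534, -0.1072, 0.0589]
eef_rot: [0.999, 0.042, 0.003, 0.002]
contact_force: [0.7, 0.6, -4.6]
opening: 0.102
```

```bash
python3 -c "
from h import *
s=get_state();print(s['moment'],s['q'].round(2));to(.4533,-.1055,.061,3.5)
p,w=key('side')"
```

```text
[ 0.09014056 -0.04201825  0.10780987] [ 0.76  1.11 -1.15  2.15  1.37  0.99 -1.15]
t 54.55 tcp [ 0.4534 -0.1072  0.0589] yawx 4.78 tilt [ 0.0054 -0.0044] open mm 9.0 F [ 0.7  0.6 -4.6]
shift [ 0.     -0.0022 -0.0026] turn [ 0.0015 -0.0016  0.0071]
side 161 c [ 0.4501 -0.0977] sz [0.0433 0.023 ] 25.696510314941406 line yaw -170.84348
```

Request:
apply_moves:
  series:
    - {"x":0,"y":0,"z":0,"wx":0,"wy":0,"wz":0.02,"fingers":-1}
    - {"x":0,"y":0,"z":0,"wx":0,"wy":0,"wz":0.02,"fingers":-1}
    - {"x":0,"y":0,"z":0,"wx":0,"wy":0,"wz":0,"fingers":-1}

```text
clock: 54.98
tool_pos: [0.4533, -0.1072, 0.0589]
eef_rot: [1.0, -0.021, 0.003, 0.002]
contact_force: [0.4, 0.9, -4.2]
opening: 0.104
```

```bash
python3 -c "
from h import *
s=get_state();print(s['moment'],s['q'].round(2));state()"
```

```text
[ 0.06239925 -0.08102002  0.39498714] [ 0.76  1.11 -1.14  2.15  1.37  0.98 -1.27]
t 54.98 tcp [ 0.4533 -0.1072  0.0589] yawx -2.41 tilt [ 0.0055 -0.0048] open mm 9.1 F [ 0.4  0.9 -4.2]
```

The moment about z jumped to 0.39 N m, so the key is at its stop. I'll release it, rise and check.

Request:
apply_moves:
  series:
    - {"x":0,"y":0,"z":0,"wx":0,"wy":0,"wz":0,"fingers":-0.3}
    - {"x":0,"y":0,"z":0,"wx":0,"wy":0,"wz":0,"fingers":-0.3}
    - {"x":0,"y":0,"z":0,"wx":0,"wy":0,"wz":0,"fingers":-0.3}
    - {"x":0,"y":0,"z":-0.04,"wx":0,"wy":0,"wz":0,"fingers":-0.3}
    - {"x":0,"y":0,"z":-0.07,"wx":0,"wy":0,"wz":0,"fingers":-0.3}
    - {"x":0,"y":0,"z":-0.07,"wx":0,"wy":0,"wz":0,"fingers":-0.3}
    - {"x":0,"y":0,"z":0,"wx":0,"wy":0,"wz":0,"fingers":-0.3}

```text
clock: 55.85
tool_pos: [0.4532, -0.1062, 0.2079]
eef_rot: [1.0, -0.02, 0.003, 0.002]
contact_force: [-0.3, -0.6, -1.3]
opening: 0.349
```

```bash
python3 -c "
from h import *
s=state()
p,w=key('side');cv2.imwrite('pics/s4.png',cv2.resize(p[90:300,250:530,::-1],None,fx=2,fy=2))
key('wrist')"
```

```text
t 55.85 tcp [ 0.4532 -0.1062  0.2079] yawx -2.25 tilt [ 0.0064 -0.0047] open mm 30.7 F [-0.3 -0.6 -1.3]
side 112 c [ 0.4517 -0.1044] sz [0.0095 0.0393] 0.2637571394443512 line yaw -87.44935
wrist 495 c [ 0.4513 -0.1062] sz [0.0089 0.0387] 5.571847915649414 line yaw -85.25216
```

View pics/s4.png

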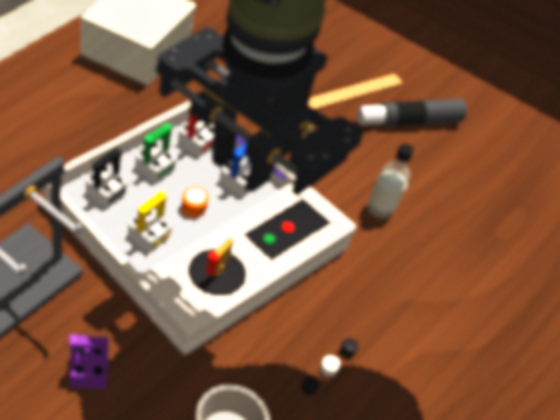

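Picture 11 shows all five holders and the puck (195,200) standing in the tray. The key's red end (213,262) has swung to the stand side: wing yaw is about -266° against the steriliser's -8.4°, which is about 4.5 rad. The gripper is clear, so I'm handing in.

```bash
python3 -c "
from plant import *
print(finish_job())"
```

```text
the job is handed in; nothing more can be done
None
```

I put all five holders (black, green, red, blue, yellow) and the orange puck in the tray. I then wound the timer key clockwise in two grips until it reached its stop, and handed the job in at about 56 s. `finish_job()` gave no verdict.

**Tray:** in the last side view all five holders and the puck stand separately on the tray floor. The gripper was clear, about 0.21 m above the table.

**Key:** the moment on the tool rose to 0.39 N m at the stop. After release the wing stood at a yaw of about -266° against the steriliser's -8.4°, which is about 4.5 rad. The side and wrist cameras differed by about 2° on this angle. The gripper opening grew by about 1 mm during the second grip, so the wing sat slightly crooked in the jaws, but the key still reached the stop.

**Bottles:** the clear one stood upright in the last view. The red one was last seen upright before I took the yellow holder off its hook, and I did not look at it again after that.

No checks failed. The puck was not knocked aside.

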